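# Fetch the spare gas filter from behind the sample jars

## Task

Clear the three soil sample jars from the rack to the empty grey side tray, standing upright, then fetch the gas filter lying behind them and push it fully home into the spring-clip holder, stems in the clips. Only when it is in, put every jar back on the rack on the very spot it came from (remember which stood where). Don't tip a jar, and leave the stoppered conical flask alone.

Things in the scene. Friction and masses are not known exactly. Their poses are not given: they have to be found in the camera images.
- rack: Fixed dark steel plate 150 mm (x) by 230 mm (y), top 8 mm above the bench; strips 14 mm high at its y ends. The jars stand near three ring marks, 70 mm apart along y, 25 mm to the -x side of the centre. The filter lies about 25 mm to the +x side, 3 to 21 mm from the jars. Origin: centre of its underside, on the bench.
- tray: Empty grey open tray fixed to the bench left or right of the rack, outside 260 mm (x) by 140 mm (y), walls 5 mm thick and 14 mm high, inner floor 5 mm above the bench. The jars fit in a row along its x axis, 70 mm apart. Origin: centre of its underside, on the bench.
- holder: Fixed base 130 (x) by 90 (y) by 10 mm with two spring clips at x = -37 and +37 mm, each 12 mm wide; free space between. A clip is two jaws with flared tops 52 mm above the bench; a stem pressed straight down opens them along y (5 to 20 N in all) and snaps in. Home: stems along the holder's x, axis 34 mm above the bench. Origin: centre of the underside, on the bench.
- tall_jar: The tall slim one of three closed glass jars with dark soil inside and a flat steel lid: a plain cylinder 44 mm in diameter all the way up and 112 mm tall, plus a brass stub 12 mm wide and 8 mm high on the lid. 0.15 to 0.4 kg. Origin: centre of its underside, z up. Starts upright near one of the rack's ring marks.
- middle_jar: The middle-sized one of three closed glass jars with dark soil inside and a flat steel lid: a plain cylinder 52 mm in diameter all the way up and 100 mm tall, plus a brass stub 12 mm wide and 8 mm high on the lid. 0.15 to 0.4 kg. Origin: centre of its underside, z up. Starts upright near one of the rack's ring marks.
- squat_jar: The short, wide one of three closed glass jars with dark soil inside and a flat steel lid: a plain cylinder 60 mm in diameter all the way up and 90 mm tall, plus a brass stub 12 mm wide and 8 mm high on the lid. 0.15 to 0.4 kg. Origin: centre of its underside, z up. Starts upright near one of the rack's ring marks.
- filter: In-line gas filter, 0.08 to 0.15 kg: aluminium block 44 mm long (x) by 24 by 24 mm, a steel stem 12 mm in diameter and 30 mm long out of each end along x (104 mm overall), both ends alike. Origin: middle of the block, on the stem axis. Lies flat on the rack behind the jars, its x roughly along the rack's y. Grip the block across its y.
- flask: Loose small conical flask of glass with a dark stopper, 64 mm across the foot, 100 mm tall, beyond the rack; a bystander to leave alone. Origin at the centre of its underside.

How it is judged (in metres and radians):
On the way, in this order (a step that is already met when the one before it is completed fails the run):
1. all three jars stand upright and released in the side tray, the filter still lies where it was (x of tall_jar in the frame of tray between -0.12 and 0.12 m and y of tall_jar in the frame of tray between -0.06 and 0.06 m and z of tall_jar in the frame of tray between 0.002 and 0.009 m and angle between each of tall_jar, middle_jar, squat_jar's own z axis and vertical below 0.12 rad and contact force between the fingers and tall_jar below 0.1 N and x of middle_jar in the frame of tray between -0.12 and 0.12 m and y of middle_jar in the frame of tray between -0.06 and 0.06 m and z of middle_jar in the frame of tray between 0.002 and 0.009 m and contact force between the fingers and middle_jar below 0.1 N and x of squat_jar in the frame of tray between -0.12 and 0.12 m and y of squat_jar in the frame of tray between -0.06 and 0.06 m and z of squat_jar in the frame of tray between 0.002 and 0.009 m and contact force between the fingers and squat_jar below 0.1 N and distance of filter from where it was at the start of the episode below 0.02 m), for 0.2 s.
2. the filter is home in the holder and released, while all three jars still stand in the tray (x of filter in the frame of holder between -0.012 and 0.012 m and y of filter in the frame of holder between -0.004 and 0.004 m and z of filter in the frame of holder between 0.03 and 0.037 m and angle between the x axis of filter and the x axis of holder, either way round below 0.1 rad and contact force between the fingers and filter below 0.1 N and x of tall_jar in the frame of tray between -0.12 and 0.12 m and y of tall_jar in the frame of tray between -0.06 and 0.06 m and z of tall_jar in the frame of tray between 0.002 and 0.009 m and angle between each of tall_jar, middle_jar, squat_jar's own z axis and vertical below 0.12 rad and contact force between the fingers and tall_jar below 0.1 N and x of middle_jar in the frame of tray between -0.12 and 0.12 m and y of middle_jar in the frame of tray between -0.06 and 0.06 m and z of middle_jar in the frame of tray between 0.002 and 0.009 m and contact force between the fingers and middle_jar below 0.1 N and x of squat_jar in the frame of tray between -0.12 and 0.12 m and y of squat_jar in the frame of tray between -0.06 and 0.06 m and z of squat_jar in the frame of tray between 0.002 and 0.009 m and contact force between the fingers and squat_jar below 0.1 N), for 0.2 s.
At the end, for the whole second after the job is handed in: The filter is home in both clips of the holder (stem axis 30 to 37 mm above the holder's underside, within 4 mm sideways and 12 mm lengthways of its centre, aligned within 0.1 rad), and each jar stands upright (within 0.12 rad), at rest, within 15 mm of where it stood at the start; all released (x of filter in the frame of holder between -0.012 and 0.012 m and y of filter in the frame of holder between -0.004 and 0.004 m and z of filter in the frame of holder between 0.03 and 0.037 m and angle between the x axis of filter and the x axis of holder, either way round below 0.1 rad and contact force between the fingers and filter below 0.1 N and distance of each of tall_jar, middle_jar, squat_jar from where it was at the start of the episode below 0.015 m and angle between each of tall_jar, middle_jar, squat_jar's own z axis and vertical below 0.12 rad and linear speed of each of tall_jar, middle_jar, squat_jar, filter below 0.02 m/s and contact force between the fingers and tall_jar below 0.1 N and contact force between the fingers and middle_jar below 0.1 N and contact force between the fingers and squat_jar below 0.1 N); the robot touches nothing.
It fails at once if a jar is tipped by more than 0.5 rad (angle between any of tall_jar, middle_jar, squat_jar's own z axis and vertical above 0.5 rad).
It fails at once if the flask is moved by more than 30 mm or tipped by more than 0.3 rad (distance of flask from where it was at the start of the episode above 0.03 m or angle between flask's own z axis and vertical above 0.3 rad).
It also fails if it takes over 141 s, if anything falls off the work surface, if the arm or the gripper's body presses on something with over 40 N, if the wrist force passes 120 N, or if a joint passes its speed limit or range.

## Robot

A 6-joint arm with a two-finger parallel gripper is mounted at the origin on the work surface. World frame = base frame: x ahead of the robot, y to its left, z up, the work surface at z = 0. Lengths are in mm, angles in rad, forces in N, time in s.
With the tool pointing down it reaches from about 400 to 925 mm from the base axis. Payload 12.5 kg.
Tool frame: the origin (TCP) lies on the mounting face of the last link; the fingertips stand 190 mm ahead of it and the grasp point (between the pads) lies 171 mm ahead of it; x points along the fingers, y is the direction in which the jaws open and shut, and the axes are right-handed (so a half turn about x gives the same grasp; the last joint's range is limited). The gripper opens to 95 mm and grips with 3 to 60 N. Pads are 20 mm wide; open, the fingers measure 119 mm over their backs; the gripper's body (75 mm by 180 mm) begins 59 mm behind the grasp point.
Start: joints at [1.082, 0.491, 1.559, -0, 1.092, -0.106], TCP at [233.426, 579.773, 404.761] pointing down, gripper open.
Joint ranges: [-3.1, 3.1], [-0.84, 2.19], [0.05, 2.79], [-1.13, 4.28], [0.06, 2.93], [-2.69, 2.69]. Speed limits (rad/s): [2.22, 2.22, 2.79, 3.14, 3.14, 3.14].

## Interface

Orientations are given as [roll, pitch, yaw] about the fixed x, y, z axes, in that order (R = Rz(yaw) Ry(pitch) Rx(roll)).
In Python, from cell import env, eyes gives the robot as it stands. The module is installed in compiled form; this text tells all that it offers.
- The arm moves only by the tool jog_arm, never from a script. Its argument "deltas" is one flat list of numbers, 7 for each row, row after row: the shift along the tool's x, y, z in mm, then the turn, a rotation vector about the tool's x, y, z in rad, then the opening, from 0 (shut) to 1 (fully open). A call has 1 to 10 rows; each row shifts and turns the pose as measured when the row begins, along the tool's axes as they then stand; what a row does not reach is not made up. A row lasts 1/8 s, in which the tool goes at most 62.5 mm and 10.7 degrees, less where a joint would pass 70% of its speed; a pose out of reach is approached as far as the arm can. A call is refused whole if a number of a shift passes 62.5 or a number of a turn 0.188, either way. A call with a gripper value outside its range is refused whole. The fingers move at their own pace and stop on an object; the grip force is fixed at half the most. Time passes only in rows, so rows that do not move let the fingers close. It gives the time, the measured TCP pose, the force and the opening at its end, in the units of the state.
- env.state(): the state, without advancing time (a new reading comes with each control period).
- eyes.read_camera(name): name is "side" or "top" or "wrist"; returns a dict with "image" (384x512x3 uint8, red, green, blue), "fovy" (degrees; the focal length in pixels is half the picture's height over the tangent of half this angle, whatever the lens; pixels are square), "cx", "cy" (the principal point, pixels), "world_from_camera" (4x4, takes a point from camera to world coordinates). Camera axes: x right, y up, looking along -z (the intrinsics and any distortion apply to the point x, -y, -z); pixel columns grow to the right and rows downward; lengths in mm; the calibration is good to about 2 mm. A picture is of the moment at which its call begins. There is no depth.
- env.job_done(): hands the job in, once; it reports no verdict.
The state is a dict: "t": time; "joints": joint angles; "qvel": joint speeds; "tau": joint torques, N m; "eef_pos": TCP position; "tcp_rot": TCP orientation; "ft_force": force on the tool from outside, world axes, zero at the start; "moment": the same for the moment, N m; "opening": opening from 0.0 (shut) to 1.0 (fully open).
Only numpy, scipy, OpenCV 4.12 (cv2) and the standard library are available. Lean on these libraries where they do the work, as an engineer would, in place of code of your own. Each camera call takes 0.05 s, during which the arm holds its last target.

## Working session

There is one attempt and no reset: what is moved stays moved. The work goes in short steps, Python scripts to look and compute and a tool call to move; the robot and the scene stay as the last step left them, time stands still between calls to the robot, and variables do not carry over. Pictures are saved under pics/ and viewed, and the job is handed in when it is done.

Besides the shell and the picture viewer there is one more tool, called after "Request:" by a JSON object that holds its "op" and its "data", one argument or row to a line. jog_arm: Moves the arm, as the interface text tells. Its arguments: {"type":"object","properties":{"deltas":{"type":"array","items":{"type":"number"}}},"required":["deltas"]}

```bash
mkdir -p pics; python3 - <<'E'
from cell import env, eyes
import cv2
for n in ("side","top","wrist"):
    d=eyes.read_camera(n); cv2.imwrite(f"pics/{n}0.png",d["image"][:,:,::-1])
    print(n,{k:v for k,v in d.items() if k!="image"})
print(env.state())
E
```

```text
side {'fovy': 48.56026276263412, 'cx': 262.81878718426606, 'cy': 191.08680762944587, 'world_from_camera': array([[-9.72609276e-01,  1.19569218e-01, -1.99334888e-01,
         4.39995929e+02],
       [-2.32145642e-01, -5.43247911e-01,  8.06839580e-01,
         7.55369202e+02],
       [-1.18150843e-02,  8.31014386e-01,  5.56125430e-01,
         5.74973755e+02],
       [ 0.00000000e+00,  0.00000000e+00,  0.00000000e+00,
         1.00000000e+00]])}
top {'fovy': 48.16026571327571, 'cx': 255.62287571609974, 'cy': 184.39121425533477, 'world_from_camera': array([[ 2.93136711e-02,  9.97312797e-01, -6.71408496e-02,
         5.54241548e+02],
       [-9.99568724e-01,  2.91295871e-02, -3.71932788e-03,
         3.39342912e+00],
       [-1.75354806e-03,  6.72209205e-02,  9.97736575e-01,
         1.28061330e+03],
       [ 0.00000000e+00,  0.00000000e+00,  0.00000000e+00,
         1.00000000e+00]])}
wrist {'fovy': 69.91611670176977, 'cx': 260.72625126804485, 'cy': 192.28464182415343, 'world_from_camera': array([[ 3.72890119e-01, -8.88721620e-01, -2.66696157e-01,
         1.57648607e+02],
       [ 9.27
[... 202 characters left out ...]
00000000e+00,
         1.00000000e+00]])}
{'t': 0.15, 'joints': array([ 1.08242627e+00,  4.91423978e-01,  1.55933935e+00, -3.75587679e-05,
        1.09168806e+00, -1.05604189e-01]), 'qvel': array([-2.12323276e-04, -2.09048683e-03, -1.71390862e-03,  3.28669936e-04,
        1.74077301e-03, -9.52260944e-05]), 'tau': array([ 1.08083757e-03, -6.12889981e+01, -2.58277363e+01,  6.92907628e-02,
        4.72771784e-02, -7.77426226e-05]), 'eef_pos': array([233.40120061, 579.7550356 , 404.28382728]), 'tcp_rot': array([-1.63762443,  1.56993695, -2.02037297]), 'ft_force': array([-0.46625067, -0.10780517, -0.26404164]), 'moment': array([-0.00679445,  0.06130438,  0.00857863]), 'opening': 1.00194780757091}
```

View pics/top0.png

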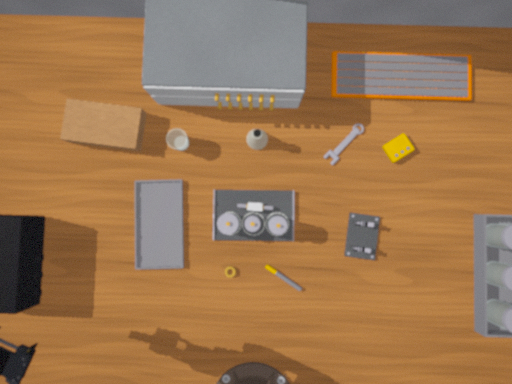

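View pics/side0.png

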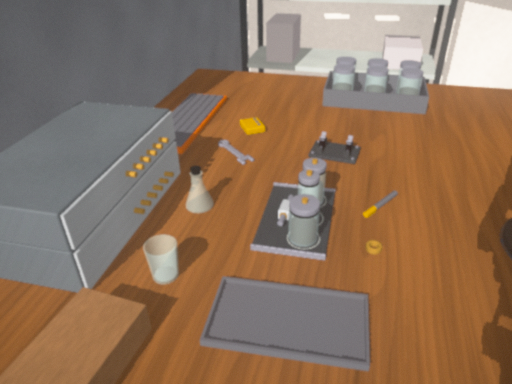

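View pics/wrist0.png

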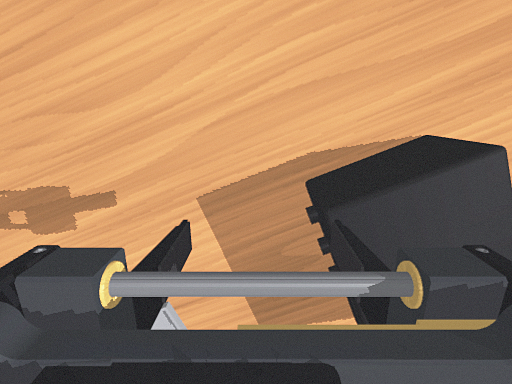

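```bash
python3 - <<'E'
import cv2
a=cv2.imread("pics/top0.png")
cv2.imwrite("pics/c1.png",cv2.resize(a[175:255,200:310],None,fx=7,fy=7,interpolation=cv2.INTER_CUBIC))
cv2.imwrite("pics/c2.png",cv2.resize(a[195:275,325:400],None,fx=7,fy=7,interpolation=cv2.INTER_CUBIC))
s=cv2.imread("pics/side0.png")
cv2.imwrite("pics/c3.png",cv2.resize(s[120:270,240:380],None,fx=4,fy=4,interpolation=cv2.INTER_CUBIC))
E
```

```text
(no output)
```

View pics/c1.png

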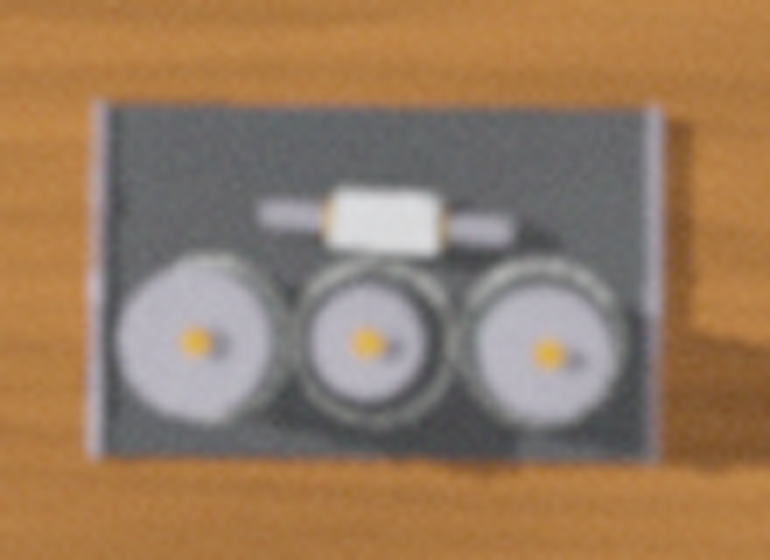

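View pics/c2.png

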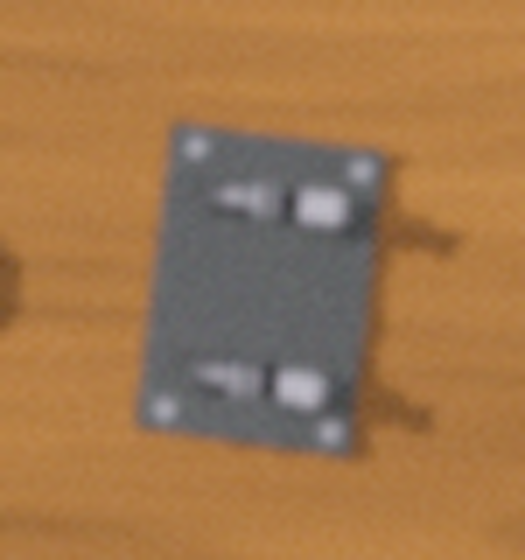

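View pics/c3.png

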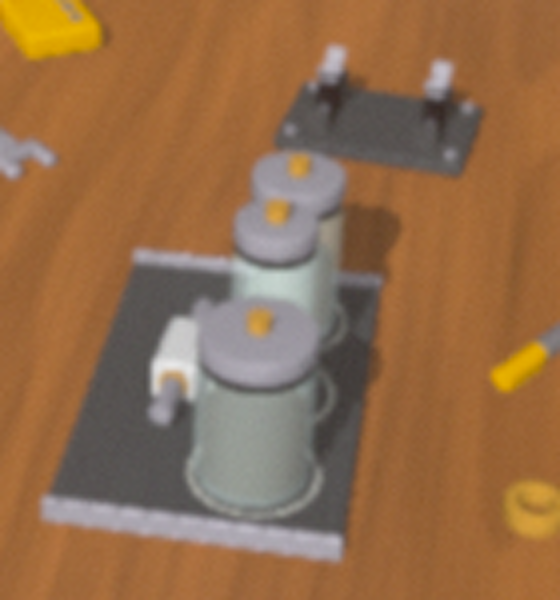

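```bash
cat >h.py <<'E'
import numpy as np, cv2
from cell import env, eyes
from scipy.spatial.transform import Rotation as R
def ray(d,u,v):
    f=192/np.tan(np.radians(d["fovy"]/2)); T=d["world_from_camera"]
    c=np.array([(u-d["cx"])/f,-(v-d["cy"])/f,-1.]); return T[:3,3],T[:3,:3]@c
def at(d,u,v,z):
    o,r=ray(d,u,v); return (o+r*(z-o[2])/r[2])
def proj(d,p):
    f=192/np.tan(np.radians(d["fovy"]/2)); T=np.linalg.inv(d["world_from_camera"]); q=T[:3,:3]@np.array(p,float)+T[:3,3]
    return np.array([d["cx"]+f*q[0]/-q[2], d["cy"]+f*q[1]/q[2]])
def snap(n,name):
    d=eyes.read_camera(n); cv2.imwrite(f"pics/{name}.png",d["image"][:,:,::-1]); np.save(f"pics/{name}.npy",d,allow_pickle=True); return d
def load(name): return np.load(f"pics/{name}.npy",allow_pickle=True).item()
def tool(s=None):
    s=s or env.state(); return np.array(s["eef_pos"]), R.from_euler("xyz",s["tcp_rot"])
def plan(target,yaw,s=None):
    """grasp point target; tool x down, jaw (tool y) along yaw dir in world mod pi. prints tool-frame delta"""
    p,r=tool(s); x=np.array([0,0,-1.]); y=np.array([np.cos(yaw),np.sin(yaw),0])
    best=None
    for sg in (1,-1):
        M=np.c_[x,sg*y,np.cross(x,sg*y)]; rv=(r.inv()*R.from_matrix(M)).as_rotvec()
        if best is None or np.linalg.norm(rv)<np.linalg.norm(best[0]): best=(rv,M)
    rv,M=best
    tp=np.array(target,float)-171*x
    d=r.inv().apply(tp-p)
    print("tcp",p.round(1),"grasp",(p+r.apply([171,0,0])).round(1),"delta tool mm",d.round(1),"rotvec",rv.round(3),"axes",r.as_matrix().round(2).tolist())
    return d,rv
E
python3 - <<'E'
from h import *
d=snap("top","top1"); snap("side","side1")
def p(ox,oy,c,z): return at(d,(c[0]+.5)/7-.5+ox,(c[1]+.5)/7-.5+oy,z).round(1)
for n,c,z in (("squat",(196,342),106),("tall",(367,342),128),("mid",(548,354),116)): print(n,p(200,175,c,z))
print("rack corners",[p(200,175,c,8) for c in ((88,105),(662,105),(662,460),(88,460))])
print("filter",[p(200,175,c,26) for c in ((383,220),(330,222),(438,222))],[p(200,175,c,20) for c in ((258,213),(516,230))])
print("holder",[p(325,195,c,10) for c in ((177,125),(386,155),(353,456),(138,428))])
print("tray",[at(d,u,v,14).round(1) for u,v in ((135,180),(184,180),(185,269),(136,270))])
print("flask",at(d,257,139,100).round(1))
print(tool()[1].as_matrix().round(3))
s=load("side1")
print(at(s,240+260/4,120+320/4,106), at(s,240+278/4,120+210/4,128), at(s,240+300/4,120+165/4,116))
E
```

```text
squat [524.5  81.  106. ]
tall [527.   14.3 128. ]
mid [524.2 -55.5 116. ]
rack corners [array([620.7, 136.6,   8. ]), array([ 627.8, -106.5,    8. ]), array([ 478.4, -110. ,    8. ]), array([471.3, 131.2,   8. ])]
filter [array([575.4,  10.1,  26. ]), array([573.9,  32.2,  26. ]), array([575.2, -12.8,  26. ])] [array([576.9,  62.6,  20. ]), array([573. , -45.6,  20. ])]
holder [array([ 565. , -272.2,   10. ]), array([ 555. , -360.3,   10. ]), array([ 429. , -347.8,   10. ]), array([ 437.9, -257.7,   10. ])]
tray [array([642.1, 365.2,  14. ]), array([646.3, 220.3,  14. ]), array([386.2, 206.8,  14. ]), array([379.1, 349.6,  14. ])]
flask [759.9   7.7 100. ]
[[-0.     0.374  0.928]
 [-0.     0.928 -0.374]
 [-1.    -0.    -0.   ]]
[521.95968136  87.47019365 106.        ] [523.95090457  21.15874207 128.        ] [521.3232149  -47.44345091 116.        ]
```

Request:
{"op": "jog_arm", "data": {
  "deltas": [-4.6,-36.6,48.4,0,0,0,1,-4.6,-36.6,48.4,0,0,0,1,-4.6,-36.6,48.4,0,0,0,1,-4.6,-36.6,48.4,0,0,0,1,-4.6,-36.6,48.4,0,0,0,1,-4.6,-36.6,48.4,0,0,0,1,-4.6,-36.6,48.4,0,0,0,1,-4.6,-36.6,48.4,0,0,0,1,-4.6,-36.6,48.4,0,0,0,1,-4.6,-36.6,48.4,0,0,0,1]
}}

```text
t: 1.5
eef_pos: [552.4, 48.2, 451.6]
tcp_rot: [0.396, 1.569, 0.019]
ft_force: [0.9, 1.2, -0.1]
opening: 1.002
```

Request:
{"op": "jog_arm", "data": {
  "deltas": [0,0,0,0.17,0,0,1,0,0,0,0.17,0,0,1,0,0,0,0.17,0,0,1,0,0,0,0.17,0,0,1,0,0,0,0.17,0,0,1,0,0,0,0.17,0,0,1,0,0,0,0.17,0,0,1]
}}

```text
t: 2.38
eef_pos: [554.3, 43.1, 450.8]
tcp_rot: [1.291, 1.57, -0.319]
ft_force: [0.2, 0.1, 1.0]
opening: 0.996
```

```bash
python3 - <<'E'
from h import *
plan((545,60,279),0)
snap("wrist","w1")
print(env.state()["t"],env.state()["joints"])
E
```

```text
tcp [554.3  43.1 450.8] grasp [554.4  43.1 279.8] delta tool mm [  0.8  -9.9 -16.5] rotvec [-0.039  0.    -0.001] axes [[0.0, 1.0, -0.04], [-0.0, -0.04, -1.0], [-1.0, 0.0, 0.0]]
2.425 [-4.10497380e-02  3.47189509e-01  1.66900156e+00 -2.26666094e-04
  1.12462198e+00  6.63888249e-03]
```

View pics/w1.png

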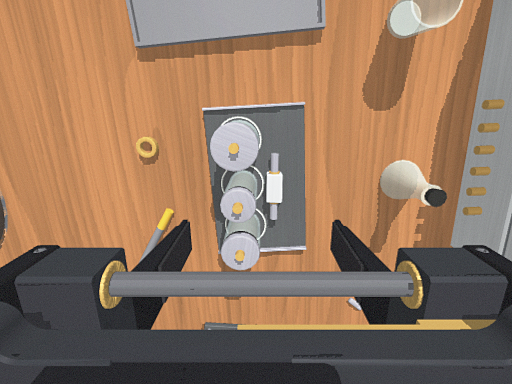

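```bash
python3 - <<'E'
from h import *
d=load("w1")
for n,u,v,z in (("sq",234,149,106),("tall",238,208,128),("mid",240,256,116),("filt",274.5,187,32),("e1",275,153,20),("e2",273.5,219,20),("rk",203,109,14),("rk",305,103,14),("rk",305,249,14),("tray",137,45,14),("tray",325,25,14)): print(n,at(d,u,v,z).round(1))
a=cv2.imread("pics/w1.png"); cv2.imwrite("pics/c4.png",cv2.resize(a[95:275,190:320],None,fx=4,fy=3.3,interpolation=cv2.INTER_CUBIC))
t=load("top1"); s=load("side1")
for p in ((524.5,81,106),(527,14.3,128),(524,-55.5,116)): print(proj(d,p).round(1),proj(s,p).round(1))
E
```

```text
sq [524.4  82.2 106. ]
tall [526.7  16.1 128. ]
mid [524.  -53.9 116. ]
filt [574.2  13.   32. ]
e1 [576.7  62.5  20. ]
e2 [571.8 -43.7  20. ]
rk [474.  129.6  14. ]
rk [622.  132.2  14. ]
rk [ 623.9 -102.8   14. ]
tray [392.2 216.4  14. ]
tray [648.  230.8  14. ]
[234.1 150. ] [304.2 198. ]
[238.3 209.4] [308.5 170.6]
[240.  257.1] [314.3 159.3]
```

View pics/c4.png

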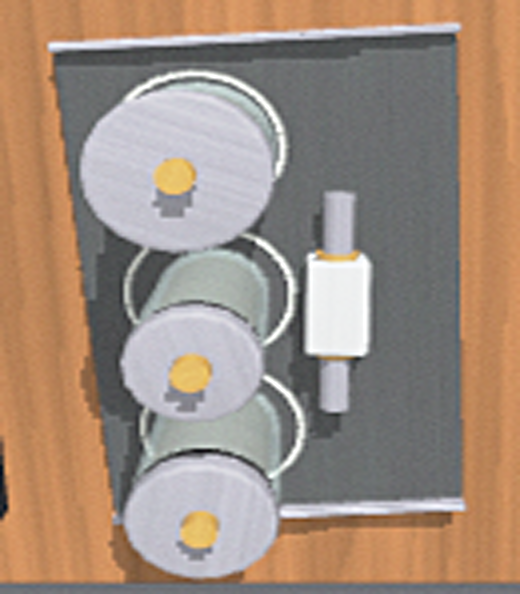

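Request:
{"op": "jog_arm", "data": {
  "deltas": [0,-15,-19,-0.04,0,0,1,0,-15,-19,0,0,0,1,40,0,0,0,0,0,1,40,0,0,0,0,0,1,40,0,0,0,0,0,1,0,0,0,0,0,0,1]
}}

```text
t: 3.18
eef_pos: [519.6, 89.1, 329.7]
tcp_rot: [1.693, 1.568, 0.136]
ft_force: [0.3, 0.1, -0.1]
opening: 1.001
```

```bash
python3 - <<'E'
from h import *
plan((524.5,81.6,70),0)
snap("wrist","w2")
E
```

```text
tcp [519.6  89.1 329.7] grasp [520.1  89.2 158.7] delta tool mm [88.7  4.5  7.6] rotvec [ 0.013 -0.    -0.003] axes [[0.0, 1.0, 0.01], [0.0, 0.01, -1.0], [-1.0, 0.0, -0.0]]
```

View pics/w2.png

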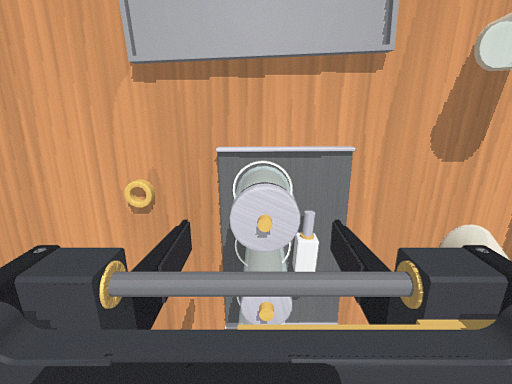

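Request:
{"op": "jog_arm", "data": {
  "deltas": [0,4.5,7.5,0.013,0,0,1,0,0,0,0,0,0,1,30,0,0,0,0,0,1,30,0,0,0,0,0,1,28,0,0,0,0,0,1,0,0,0,0,0,0,1]
}}

```text
t: 3.98
eef_pos: [527.5, 81.3, 249.2]
tcp_rot: [1.625, 1.551, 0.054]
ft_force: [0.1, -0.4, -0.5]
opening: 1.0
```

```bash
python3 - <<'E'
from h import *
d=load("w2"); print(at(d,265,222,106),at(d,267,311,128))
plan((524.5,81.6,70),0)
E
```

```text
[523.70851598  85.22043766 106.        ] [526.09471327  18.22835131 128.        ]
tcp [527.5  81.3 249.2] grasp [530.8  81.5  78.2] delta tool mm [ 8.1 -3.1 -0.3] rotvec [-0.    -0.001 -0.02 ] axes [[0.02, 1.0, -0.0], [0.0, -0.0, -1.0], [-1.0, 0.02, -0.0]]
```

Request:
{"op": "jog_arm", "data": {
  "deltas": [4,-3,-1.5,0,0,-0.02,1,4,0,0,0,0,0,1,0,0,0,0,0,0,1]
}}

```text
t: 4.35
eef_pos: [524.9, 82.9, 243.8]
tcp_rot: [2.004, 1.568, 0.433]
ft_force: [-0.5, -0.3, -0.7]
opening: 0.999
```

```bash
python3 - <<'E'
from h import *
plan((524.5,83,70),0)
E
```

```text
tcp [524.9  82.9 243.8] grasp [525.4  83.2  72.8] delta tool mm [ 2.8 -0.4 -0.1] rotvec [-0.    -0.001 -0.003] axes [[0.0, 1.0, -0.0], [0.0, -0.0, -1.0], [-1.0, 0.0, -0.0]]
```

Request:
{"op": "jog_arm", "data": {
  "deltas": [0,0,0,0,0,0,0,0,0,0,0,0,0,0,0,0,0,0,0,0,0,0,0,0,0,0,0,0,0,0,0,0,0,0,0,0,0,0,0,0,0,0,0,0,0,0,0,0,0]
}}

```text
t: 5.22
eef_pos: [524.8, 82.9, 244.6]
tcp_rot: [1.972, 1.567, 0.401]
ft_force: [-0.8, 0.6, 1.4]
opening: 0.629
```

```bash
python3 - <<'E'
from h import *
plan((524.5,83,70),0)
print(env.state()["ft_force"])
E
```

```text
tcp [524.8  82.9 244.6] grasp [525.4  83.2  73.6] delta tool mm [ 3.6 -0.3 -0.1] rotvec [-0.    -0.001 -0.003] axes [[0.0, 1.0, -0.0], [0.0, -0.0, -1.0], [-1.0, 0.0, -0.0]]
[-0.82007673  0.55556513  1.41174219]
```

Request:
{"op": "jog_arm", "data": {
  "deltas": [-10,0,0,0,0,0,0,-25,0,0,0,0,0,0,-25,0,0,0,0,0,0,-20,0,0,0,0,0,0,0,6,-20,0,0,0,0,0,11,-40,0,0,0,0,0,11,-40,0,0,0,0,0,11,-40,0,0,0,0,0,11,-40,0,0,0,0,0,6,-20,0,0,0,0]
}}

```text
t: 6.48
eef_pos: [581.7, 293.1, 324.9]
tcp_rot: [-1.961, 1.569, 2.749]
ft_force: [-0.3, -0.9, -3.5]
opening: 0.625
```

Request:
{"op": "jog_arm", "data": {
  "deltas": [0,0,0,-0.1,0,0,0,0,0,0,-0.16,0,0,0,0,0,0,-0.16,0,0,0,0,0,0,-0.16,0,0,0,0,0,0,-0.16,0,0,0,0,0,0,-0.16,0,0,0,0,0,0,-0.16,0,0,0,0,0,0,-0.16,0,0,0,0,0,0,-0.16,0,0,0,0,0,0,-0.1,0,0,0]
}}

```text
t: 7.72
eef_pos: [578.3, 307.4, 312.8]
tcp_rot: [-2.906, 1.554, -2.943]
ft_force: [-0.3, -0.0, -3.7]
opening: 0.626
```

```bash
python3 - <<'E'
from h import *
plan((584.4,293,70.6),1.626)
print(env.state()["ft_force"],env.state()["opening"])
snap("wrist","w3");snap("top","t3")
E
```

```text
tcp [578.3 307.4 312.8] grasp [575.5 306.9 141.9] delta tool mm [ 71.2 -13.9   7.8] rotvec [-0.093 -0.016  0.003] axes [[-0.02, 0.04, 1.0], [-0.0, 1.0, -0.04], [-1.0, -0.0, -0.02]]
[-0.30577246 -0.0313698  -3.6657479 ] 0.6256291909190463
```

View pics/w3.png

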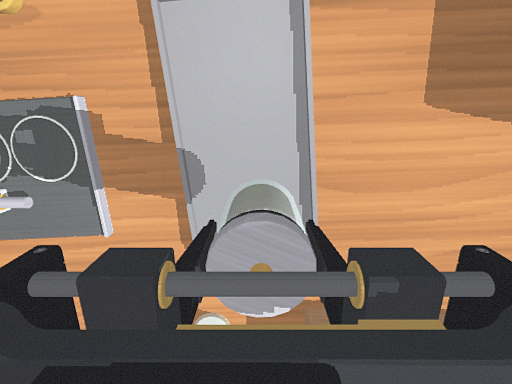

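View pics/t3.png

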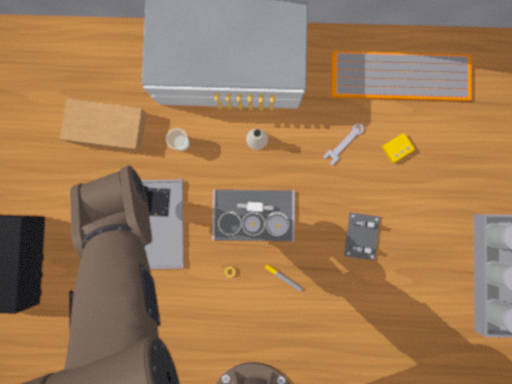

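```bash
python3 - <<'E'
from h import *
d=load("w3")
for u,v in ((154,5),(189,225),(311,5),(316,215)): print(at(d,u,v,14).round(1))
# rings
print(at(d,44,149,8).round(1))
d=load("top1")
for u,v in ((135,190),(184,190),(185,260),(136,260)): print(at(d,u,v,14).round(1))
a=cv2.imread("pics/top1.png"); cv2.imwrite("pics/c5.png",cv2.resize(a[170:280,125:195],None,fx=5,fy=5,interpolation=cv2.INTER_CUBIC))
E
```

```text
[399.  218.5  14. ]
[610.2 226.9  14. ]
[404.3 358.2  14. ]
[603.5 366.2  14. ]
[522.5  83.4   8. ]
[612.5 363.8  14. ]
[616.7 219.1  14. ]
[412.2 207.8  14. ]
[408. 351.  14.]
```

View pics/c5.png

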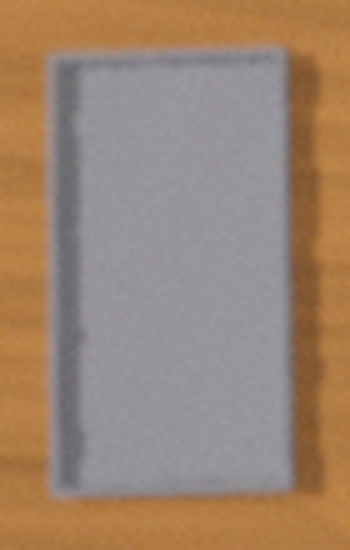

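Request:
{"op": "jog_arm", "data": {
  "deltas": [0,-7,4,0,-0.016,0,0,0,-6,3,0,0,0,0,25,0,0,0,0,0,0,22,0,0,0,0,0,0,12,0,0,0,0,0,0,0,0,0,0,0,0,0]
}}

```text
t: 8.57
eef_pos: [585.9, 292.5, 251.9]
tcp_rot: [-1.183, 1.567, -1.233]
ft_force: [0.9, 0.2, -3.1]
opening: 0.625
```

```bash
python3 - <<'E'
from h import *
plan((583,294,70.6),1.56)
print(env.state()["ft_force"])
E
```

```text
tcp [585.9 292.5 251.9] grasp [586.2 291.9  80.9] delta tool mm [10.3  1.3 -3. ] rotvec [-0.039  0.001  0.004] axes [[0.0, 0.05, 1.0], [-0.0, 1.0, -0.05], [-1.0, -0.0, 0.0]]
[ 0.89274185  0.15578196 -3.14080234]
```

Request:
{"op": "jog_arm", "data": {
  "deltas": [4,0,0,0,0,0,0,3,0,0,0,0,0,0,1.5,0,0,0,0,0,0,0,0,0,0,0,0,0]
}}

```text
t: 9.07
eef_pos: [586.4, 292.6, 244.9]
tcp_rot: [-0.562, 1.566, -0.612]
ft_force: [0.8, -0.0, -3.5]
opening: 0.631
```

```bash
python3 - <<'E'
from h import *
plan((583,294,70.6),1.56)
print(env.state()["ft_force"])
E
```

```text
tcp [586.4 292.6 244.9] grasp [587.1 292.1  73.9] delta tool mm [ 3.3  1.2 -3.4] rotvec [-0.039  0.004  0.003] axes [[0.0, 0.05, 1.0], [-0.0, 1.0, -0.05], [-1.0, -0.0, 0.0]]
[ 0.81587269 -0.03800309 -3.53766601]
```

Request:
{"op": "jog_arm", "data": {
  "deltas": [2,0,0,0,0,0,0,1,0,0,0,0,0,0,0,0,0,0,0,0,0]
}}

```text
t: 9.45
eef_pos: [586.4, 292.6, 242.0]
tcp_rot: [-0.501, 1.566, -0.551]
ft_force: [0.3, -0.1, -3.7]
opening: 0.627
```

```bash
python3 - <<'E'
from h import *
plan((583,294,70.6),1.56)
print(env.state()["ft_force"])
E
```

```text
tcp [586.4 292.6 242. ] grasp [587.1 292.2  71. ] delta tool mm [ 0.3  1.2 -3.4] rotvec [-0.039  0.005  0.003] axes [[0.0, 0.05, 1.0], [-0.0, 1.0, -0.05], [-1.0, -0.0, 0.0]]
[ 0.27397598 -0.06080084 -3.70601656]
```

Request:
{"op": "jog_arm", "data": {
  "deltas": [1.2,0,0,0,0,0,0,0,0,0,0,0,0,0]
}}

```text
t: 9.7
eef_pos: [586.5, 292.6, 242.0]
tcp_rot: [-0.349, 1.565, -0.399]
ft_force: [-0.0, 0.6, -3.6]
opening: 0.627
```

Request:
{"op": "jog_arm", "data": {
  "deltas": [1.2,0,0,0,0,0,0,0,0,0,0,0,0,0]
}}

```text
t: 9.95
eef_pos: [586.6, 292.6, 241.9]
tcp_rot: [-0.259, 1.564, -0.309]
ft_force: [0.4, 0.4, -3.0]
opening: 0.625
```

Request:
{"op": "jog_arm", "data": {
  "deltas": [2,0,0,0,0,0,0,2,0,0,0,0,0,0,0,0,0,0,0,0,0]
}}

```text
t: 10.32
eef_pos: [587.0, 292.3, 241.8]
tcp_rot: [-0.099, 1.561, -0.149]
ft_force: [0.2, 0.6, -3.2]
opening: 0.626
```

Request:
{"op": "jog_arm", "data": {
  "deltas": [0,0,0,0,0,0,1,0,0,0,0,0,0,1,0,0,0,0,0,0,1,0,0,0,0,0,0,1,0,0,0,0,0,0,1]
}}

```text
t: 10.95
eef_pos: [587.3, 292.4, 241.2]
tcp_rot: [-0.066, 1.56, -0.116]
ft_force: [-0.0, 0.6, -0.2]
opening: 0.998
```

```bash
python3 - <<'E'
from h import *
plan((583,294,70.6),1.56)
print(env.state()["ft_force"])
snap("wrist","w4")
E
```

```text
tcp [587.3 292.4 241.2] grasp [589.1 292.2  70.3] delta tool mm [-0.4  1.4 -4.4] rotvec [-0.039  0.011  0.001] axes [[0.01, 0.05, 1.0], [-0.0, 1.0, -0.05], [-1.0, -0.0, 0.01]]
[-0.04895744  0.59119978 -0.23787992]
```

View pics/w4.png

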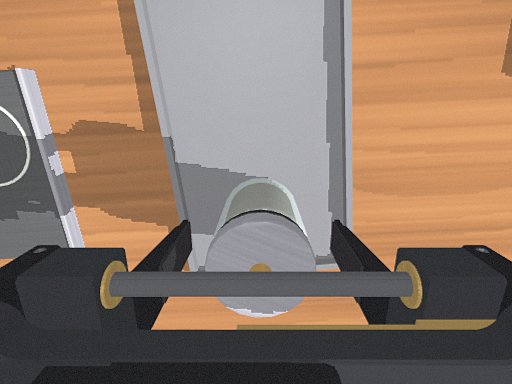

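Request:
{"op": "jog_arm", "data": {
  "deltas": [-20,0,0,0,0,0,1,-50,0,0,0,0,0,1,-40,0,0,0,0,0,1,0,-45,-8,0,0,0,1,0,-55,-8,0,0,0,1,0,-55,-8,0,0,0,1,0,-55,-8,0,0,0,1,0,-55,-8,0,0,0,1,0,0,0,0,0,0,1]
}}

```text
t: 12.12
eef_pos: [530.5, 23.1, 366.3]
tcp_rot: [0.037, 1.547, -0.011]
ft_force: [0.5, 0.2, 0.6]
opening: 1.002
```

Request:
{"op": "jog_arm", "data": {
  "deltas": [0,0,0,0.17,0,0,1,0,0,0,0.17,0,0,1,0,0,0,0.17,0,0,1,0,0,0,0.17,0,0,1,0,0,0,0.17,0,0,1,0,0,0,0.17,0,0,1,0,0,0,0.17,0,0,1,0,0,0,0.17,0,0,1,0,0,0,0.15,0,0,1,0,0,0,0,0,0,1]
}}

```text
t: 13.38
eef_pos: [531.1, 31.4, 377.4]
tcp_rot: [1.622, 1.534, 0.021]
ft_force: [-0.7, -0.3, -0.5]
opening: 1.0
```

```bash
python3 - <<'E'
from h import *
plan((526.8,17,85),0)
snap("wrist","w5"); snap("side","s5"); 
E
```

```text
tcp [531.1  31.4 377.4] grasp [537.4  31.6 206.5] delta tool mm [121.1  -8.3  14.8] rotvec [-0.03  -0.001 -0.037] axes [[0.04, 1.0, -0.03], [0.0, -0.03, -1.0], [-1.0, 0.04, -0.0]]
```

View pics/w5.png

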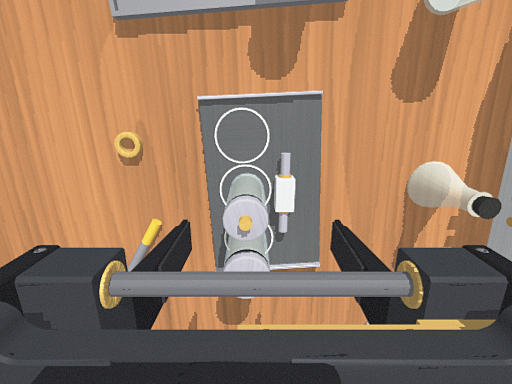

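View pics/s5.png

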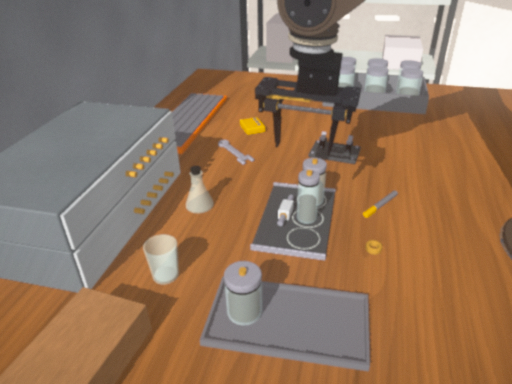

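Request:
{"op": "jog_arm", "data": {
  "deltas": [30,0,7,-0.03,0,-0.037,1,0,-4,7,0,0,0,1,0,0,0,0,0,0,1]
}}

```text
t: 13.85
eef_pos: [528.1, 17.4, 348.4]
tcp_rot: [2.124, 1.569, 0.563]
ft_force: [-0.4, -0.3, 1.1]
opening: 0.998
```

```bash
python3 - <<'E'
from h import *
d=load("w5"); print(at(d,245.5,222,128).round(1), at(d,244,138,8).round(1),at(d,285,193,32).round(1))
plan((526.8,17,85),0)
E
```

```text
[526.1  17.4 128. ] [525.1  80.7   8. ] [573.5  13.9  32. ]
tcp [528.1  17.4 348.4] grasp [528.4  17.6 177.4] delta tool mm [92.4 -1.4  0.5] rotvec [ 0.01  -0.001 -0.002] axes [[0.0, 1.0, 0.01], [0.0, 0.01, -1.0], [-1.0, 0.0, -0.0]]
```

Request:
{"op": "jog_arm", "data": {
  "deltas": [25,-1.5,0,0,0,0,1,25,0,0,0,0,0,1,25,0,0,0,0,0,1,10,0,0,0,0,0,1,0,0,0,0,0,0,1]
}}

```text
t: 14.48
eef_pos: [528.1, 17.7, 266.6]
tcp_rot: [1.595, 1.558, 0.036]
ft_force: [0.8, 0.1, 0.3]
opening: 0.999
```

```bash
python3 - <<'E'
from h import *
plan((526.5,17,85),0)
E
```

```text
tcp [528.1  17.7 266.6] grasp [530.3  17.8  95.7] delta tool mm [10.6 -1.8  0.7] rotvec [ 0.011 -0.    -0.013] axes [[0.01, 1.0, 0.01], [0.0, 0.01, -1.0], [-1.0, 0.01, -0.0]]
```

Request:
{"op": "jog_arm", "data": {
  "deltas": [7,-1.5,0,0,0,-0.013,1,4,-0.5,0,0,0,0,1,0,0,0,0,0,0,1]
}}

```text
t: 14.85
eef_pos: [526.5, 17.8, 256.9]
tcp_rot: [1.605, 1.569, 0.045]
ft_force: [0.2, 0.3, -0.4]
opening: 1.001
```

Request:
{"op": "jog_arm", "data": {
  "deltas": [0,0,0,0,0,0,0,0,0,0,0,0,0,0,0,0,0,0,0,0,0,0,0,0,0,0,0,0,0,0,0,0,0,0,0,0,0,0,0,0,0,0,0,0,0,0,0,0,0]
}}

```text
t: 15.72
eef_pos: [526.4, 17.8, 257.5]
tcp_rot: [1.576, 1.569, 0.016]
ft_force: [0.8, -0.1, -0.3]
opening: 0.459
```

```bash
python3 - <<'E'
from h import *
plan((526.5,17,85),0)
print(env.state()["ft_force"])
E
```

```text
tcp [526.4  17.8 257.5] grasp [526.8  17.8  86.5] delta tool mm [1.5 0.1 0.8] rotvec [ 0.011 -0.    -0.002] axes [[0.0, 1.0, 0.01], [0.0, 0.01, -1.0], [-1.0, 0.0, -0.0]]
[ 0.83197806 -0.10868585 -0.27166283]
```

Request:
{"op": "jog_arm", "data": {
  "deltas": [-10,0,0,0,0,0,0,-25,0,0,0,0,0,0,-35,0,0,0,0,0,0,-30,0,0,0,0,0,0,0,-2,-20,0,0,0,0,0,-3,-45,0,0,0,0,0,-3,-50,0,0,0,0,0,-3,-50,0,0,0,0,0,-2,-50,0,0,0,0,0,-1,-35,0,0,0,0]
}}

```text
t: 16.98
eef_pos: [508.8, 272.7, 365.7]
tcp_rot: [1.682, 1.566, 0.118]
ft_force: [-0.0, 0.6, -3.0]
opening: 0.459
```

Request:
{"op": "jog_arm", "data": {
  "deltas": [0,0,0,-0.1,0,0,0,0,0,0,-0.16,0,0,0,0,0,0,-0.16,0,0,0,0,0,0,-0.16,0,0,0,0,0,0,-0.16,0,0,0,0,0,0,-0.16,0,0,0,0,0,0,-0.16,0,0,0,0,0,0,-0.16,0,0,0,0,0,0,-0.16,0,0,0,0,0,0,-0.1,0,0,0]
}}

```text
t: 18.23
eef_pos: [506.5, 275.6, 369.8]
tcp_rot: [0.201, 1.566, 0.171]
ft_force: [0.5, -0.6, -2.1]
opening: 0.459
```

```bash
python3 - <<'E'
from h import *
plan((513.5,291,83.5),1.61)
print(env.state()["ft_force"])
E
```

```text
tcp [506.5 275.6 369.8] grasp [507.2 275.8 198.8] delta tool mm [115.3  15.5   6. ] rotvec [-0.07   0.004 -0.001] axes [[0.0, 0.03, 1.0], [0.0, 1.0, -0.03], [-1.0, 0.0, 0.0]]
[ 0.45678209 -0.57938809 -2.07306165]
```

Request:
{"op": "jog_arm", "data": {
  "deltas": [0,8,3,0,0,0,0,20,7,3,0,0,0,0,30,0,0,0,0,0,0,30,0,0,0,0,0,0,20,0,0,0,0,0,0,6,0,0,0,0,0,0,0,0,0,0,0,0,0]
}}

```text
t: 19.1
eef_pos: [513.6, 293.3, 256.1]
tcp_rot: [0.035, 1.569, -0.006]
ft_force: [-0.7, 0.2, -2.5]
opening: 0.46
```

```bash
python3 - <<'E'
from h import *
plan((513.5,291,83.5),1.54)
print(env.state()["ft_force"])
E
```

```text
tcp [513.6 293.3 256.1] grasp [514.  293.3  85.1] delta tool mm [ 1.6 -2.3 -0. ] rotvec [-0.01   0.002 -0.   ] axes [[0.0, 0.04, 1.0], [-0.0, 1.0, -0.04], [-1.0, 0.0, 0.0]]
[-0.7267153   0.24015186 -2.49666194]
```

Nearly touching (about 1.6 mm). Lower a little and release.

Request:
{"op": "jog_arm", "data": {
  "deltas": [1.5,0,0,0,0,0,0,1,0,0,0,0,0,0,0,0,0,0,0,0,0,0,0,0,0,0,0,1,0,0,0,0,0,0,1,0,0,0,0,0,0,1,0,0,0,0,0,0,1,0,0,0,0,0,0,1]
}}

```text
t: 20.1
eef_pos: [514.1, 293.6, 256.2]
tcp_rot: [0.336, 1.564, 0.294]
ft_force: [0.6, 0.4, -0.2]
opening: 0.928
```

```bash
python3 - <<'E'
from h import *
plan((524,-53.5,78),0)
snap("wrist","w6")
E
```

```text
tcp [514.1 293.6 256.2] grasp [515.3 294.   85.2] delta tool mm [   6.6 -346.4   24.4] rotvec [ 1.529  0.004 -0.007] axes [[0.01, 0.04, 1.0], [0.0, 1.0, -0.04], [-1.0, 0.0, 0.01]]
```

View pics/w6.png

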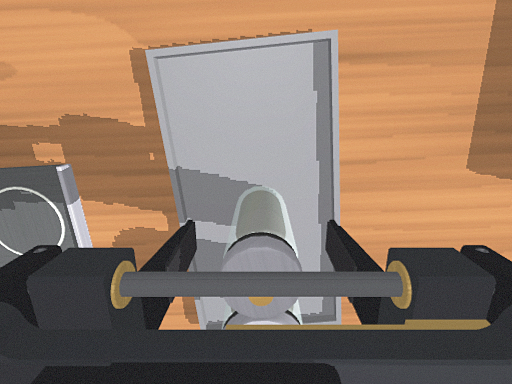

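Request:
{"op": "jog_arm", "data": {
  "deltas": [-20,0,0,0,0,0,1,-50,0,0,0,0,0,1,-30,0,0,0,0,0,1,0,-45,3,0,0,0,1,0,-58,4,0,0,0,1,0,-58,4,0,0,0,1,0,-58,4,0,0,0,1,0,-58,4,0,0,0,1,0,-52,4,0,0,0,1,0,0,0,0,0,0,1]
}}

```text
t: 21.4
eef_pos: [522.9, -45.5, 359.2]
tcp_rot: [0.195, 1.561, 0.156]
ft_force: [0.4, 0.7, -0.4]
opening: 1.0
```

Request:
{"op": "jog_arm", "data": {
  "deltas": [0,0,0,0.16,0,0,1,0,0,0,0.17,0,0,1,0,0,0,0.17,0,0,1,0,0,0,0.17,0,0,1,0,0,0,0.17,0,0,1,0,0,0,0.17,0,0,1,0,0,0,0.17,0,0,1,0,0,0,0.17,0,0,1,0,0,0,0.14,0,0,1,0,0,0,0,0,0,1]
}}

```text
t: 22.65
eef_pos: [522.2, -36.9, 359.1]
tcp_rot: [1.998, 1.563, 0.426]
ft_force: [-1.3, 0.4, 0.7]
opening: 0.999
```

```bash
python3 - <<'E'
from h import *
plan((524,-53.5,78),0)
snap("wrist","w7"); 
E
```

```text
tcp [522.2 -36.9 359.1] grasp [523.4 -36.3 188.1] delta tool mm [110.   1.  17.] rotvec [-0.001 -0.003 -0.008] axes [[0.01, 1.0, -0.0], [0.0, -0.0, -1.0], [-1.0, 0.01, -0.0]]
```

View pics/w7.png

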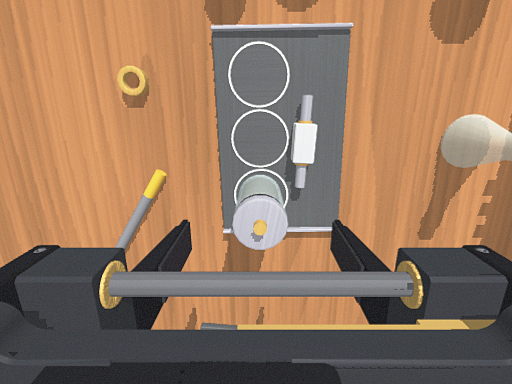

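Request:
{"op": "jog_arm", "data": {
  "deltas": [0,1,9,0,0,-0.008,1,25,0,8,0,0,0,1,25,0,0,0,0,0,1,25,0,0,0,0,0,1,20,0,0,0,0,0,1,0,0,0,0,0,0,1]
}}

```text
t: 23.45
eef_pos: [523.8, -55.8, 261.9]
tcp_rot: [-2.965, 1.568, 1.762]
ft_force: [0.8, -0.4, 0.0]
opening: 0.999
```

```bash
python3 - <<'E'
from h import *
d=load("w7"); print(at(d,260,227,116).round(1),at(d,305,142,32).round(1),[at(d,u,v,20).round(1) for u,v in((308,96),(300,187))])
plan((524,-52.5,78),0)
E
```

```text
[523.3 -53.  116. ] [573.7  12.2  32. ] [array([576.8,  61. ,  20. ]), array([572.1, -42.9,  20. ])]
tcp [523.8 -55.8 261.9] grasp [523.7 -55.3  90.9] delta tool mm [12.9  0.3 -3.2] rotvec [ 0.015 -0.003  0.001] axes [[-0.0, 1.0, 0.01], [0.0, 0.01, -1.0], [-1.0, -0.0, -0.0]]
```

Request:
{"op": "jog_arm", "data": {
  "deltas": [8,0,-2,0,0,0,1,5,0,0,0,0,0,1,0,0,0,0,0,0,1,0,0,0,0,0,0,0,0,0,0,0,0,0,0,0,0,0,0,0,0,0,0,0,0,0,0,0,0,0,0,0,0,0,0,0,0,0,0,0,0,0,0,0,0,0,0,0,0,0]
}}

```text
t: 24.7
eef_pos: [524.0, -53.9, 250.6]
tcp_rot: [2.36, 1.568, 0.805]
ft_force: [-0.6, 0.2, -0.2]
opening: 0.544
```

```bash
python3 - <<'E'
from h import *
plan((444,288,75),1.61)
E
```

```text
tcp [524.  -53.9 250.6] grasp [524.4 -53.5  79.6] delta tool mm [   5.1  -74.4 -343.2] rotvec [ 1.548 -0.003 -0.   ] axes [[0.0, 1.0, 0.02], [0.0, 0.02, -1.0], [-1.0, 0.0, -0.0]]
```

Request:
{"op": "jog_arm", "data": {
  "deltas": [-10,0,0,0,0,0,0,-30,0,0,0,0,0,0,-50,0,0,0,0,0,0,-15,0,0,0,0,0,0,0,-8,-35,0,0,0,0,0,-11,-50,0,0,0,0,0,-11,-52,0,0,0,0,0,-11,-52,0,0,0,0,0,-11,-52,0,0,0,0,0,-11,-50,0,0,0,0]
}}

```text
t: 25.95
eef_pos: [454.6, 241.3, 363.8]
tcp_rot: [2.104, 1.565, 0.543]
ft_force: [0.9, 0.7, -3.4]
opening: 0.545
```

Request:
{"op": "jog_arm", "data": {
  "deltas": [0,-8,-35,-0.1,0,0,0,0,0,0,-0.16,0,0,0,0,0,0,-0.16,0,0,0,0,0,0,-0.16,0,0,0,0,0,0,-0.16,0,0,0,0,0,0,-0.16,0,0,0,0,0,0,-0.16,0,0,0,0,0,0,-0.16,0,0,0,0,0,0,-0.16,0,0,0,0,0,0,-0.1,0,0,0]
}}

```text
t: 27.2
eef_pos: [442.3, 280.9, 367.8]
tcp_rot: [0.668, 1.566, 0.643]
ft_force: [-0.5, 0.5, -4.6]
opening: 0.542
```

```bash
python3 - <<'E'
from h import *
plan((444,288,76.6),1.61)
E
```

```text
tcp [442.3 280.9 367.8] grasp [443.  281.4 196.8] delta tool mm [120.3   6.8   1. ] rotvec [-0.065  0.004 -0.003] axes [[0.0, 0.03, 1.0], [0.0, 1.0, -0.03], [-1.0, 0.0, 0.0]]
```

Request:
{"op": "jog_arm", "data": {
  "deltas": [0,6,0,0,0,0,0,25,0,0,0,0,0,0,30,0,0,0,0,0,0,30,0,0,0,0,0,0,20,0,0,0,0,0,0,9,0,0,0,0,0,0,0,0,0,0,0,0,0]
}}

```text
t: 28.08
eef_pos: [443.3, 289.6, 253.1]
tcp_rot: [0.647, 1.562, 0.607]
ft_force: [0.0, -0.7, -3.2]
opening: 0.547
```

```bash
python3 - <<'E'
from h import *
plan((444,288,76.6),1.54)
E
```

```text
tcp [443.3 289.6 253.1] grasp [444.5 290.5  82.1] delta tool mm [ 5.5 -1.6  0.7] rotvec [-0.01   0.007 -0.005] axes [[0.01, 0.04, 1.0], [0.0, 1.0, -0.04], [-1.0, 0.01, 0.01]]
```

Request:
{"op": "jog_arm", "data": {
  "deltas": [4,0,0,0,0.006,-0.004,0,2.5,0,0,0,0,0,0,0,0,0,0,0,0,0]
}}

```text
t: 28.45
eef_pos: [443.6, 289.9, 248.0]
tcp_rot: [0.655, 1.567, 0.613]
ft_force: [-0.7, -0.1, -3.5]
opening: 0.544
```

Request:
{"op": "jog_arm", "data": {
  "deltas": [2,0,0,0,0,0,0,0,0,0,0,0,0,0,0,0,0,0,0,0,1,0,0,0,0,0,0,1,0,0,0,0,0,0,1,0,0,0,0,0,0,1,0,0,0,0,0,0,1]
}}

```text
t: 29.32
eef_pos: [444.2, 289.9, 248.0]
tcp_rot: [0.497, 1.563, 0.456]
ft_force: [0.8, 0.2, 0.1]
opening: 0.979
```

Request:
{"op": "jog_arm", "data": {
  "deltas": [-20,0,0,0,0,0,1,-50,0,0,0,0,0,1,-60,0,0,0,0,0,1,0,0,0,0,0,0,1]
}}

```text
t: 29.82
eef_pos: [443.5, 289.5, 381.1]
tcp_rot: [0.503, 1.565, 0.462]
ft_force: [1.2, 0.1, -1.1]
opening: 0.997
```

```bash
python3 - <<'E'
from h import *
plan((574,12.5,150),-0.043)
snap("side","s8")
E
```

```text
tcp [443.5 289.5 381.1] grasp [444.4 290.  210.1] delta tool mm [  60.1 -271.6  141.5] rotvec [-1.569  0.006  0.002] axes [[0.01, 0.04, 1.0], [0.0, 1.0, -0.04], [-1.0, 0.0, 0.01]]
```

View pics/s8.png

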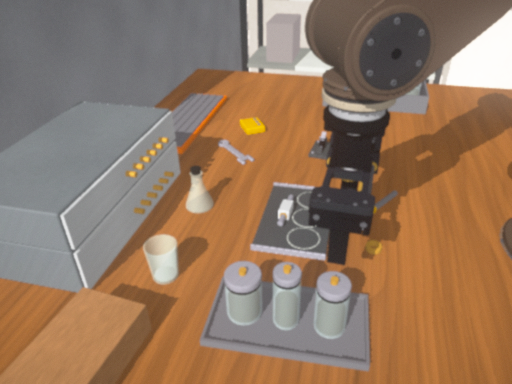

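Request:
{"op": "jog_arm", "data": {
  "deltas": [0,-40,20,0,0,0,1,0,-48,25,0,0,0,1,0,-48,25,0,0,0,1,0,-48,25,0,0,0,1,0,-48,25,0,0,0,1,0,-35,20,0,0,0,1,0,0,0,0,0,0,1]
}}

```text
t: 30.75
eef_pos: [575.1, 8.6, 367.6]
tcp_rot: [-3.137, 1.558, 3.106]
ft_force: [-0.1, 0.7, 0.4]
opening: 1.0
```

Request:
{"op": "jog_arm", "data": {
  "deltas": [0,0,0,0.16,0,0,1,0,0,0,0.17,0,0,1,0,0,0,0.17,0,0,1,0,0,0,0.17,0,0,1,0,0,0,0.17,0,0,1,0,0,0,0.17,0,0,1,0,0,0,0.17,0,0,1,0,0,0,0.17,0,0,1,0,0,0,0.17,0,0,1,0,0,0,0,0,0,1]
}}

```text
t: 32.0
eef_pos: [569.6, 18.1, 354.8]
tcp_rot: [-1.646, 1.535, 3.036]
ft_force: [1.1, 0.3, 0.6]
opening: 0.998
```

```bash
python3 - <<'E'
from h import *
plan((574,12.5,100),-0.043)
snap("wrist","w9")
E
```

```text
tcp [569.6  18.1 354.8] grasp [563.5  18.7 184. ] delta tool mm [83.6  7.5  5.7] rotvec [ 0.012 -0.002  0.036] axes [[-0.04, 1.0, -0.03], [0.0, -0.03, -1.0], [-1.0, -0.04, -0.0]]
```

View pics/w9.png

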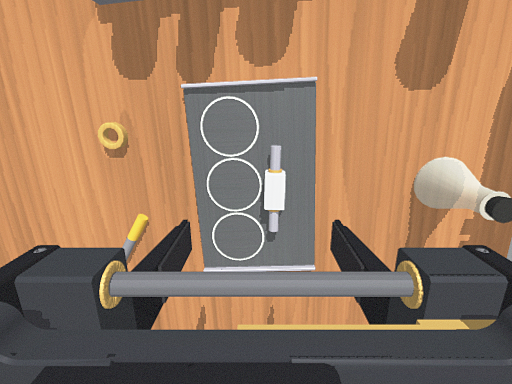

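Request:
{"op": "jog_arm", "data": {
  "deltas": [0,4,3,0.012,0,0.036,1,20,2,3,0,0,0,1,30,0,0,0,0,0,1,30,0,0,0,0,0,1,0,0,0,0,0,0,1]
}}

```text
t: 32.67
eef_pos: [576.4, 12.2, 272.4]
tcp_rot: [1.837, 1.562, 0.237]
ft_force: [0.3, 0.0, -0.4]
opening: 1.0
```

```bash
python3 - <<'E'
from h import *
d=load("w9"); print(at(d,275,190,32).round(1),[at(d,u,v,20).round(1) for u,v in((275.5,147),(273.5,231))])
plan((574,13,31),-0.043)
snap("wrist","w10")
E
```

```text
[574.3  12.8  32. ] [array([575.7,  60.4,  20. ]), array([571.7, -43.9,  20. ])]
tcp [576.4  12.2 272.4] grasp [578.   12.5 101.4] delta tool mm [70.4 -3.1 -0.6] rotvec [ 0.014 -0.002 -0.009] axes [[0.01, 1.0, -0.03], [0.0, -0.03, -1.0], [-1.0, 0.01, -0.0]]
```

View pics/w10.png

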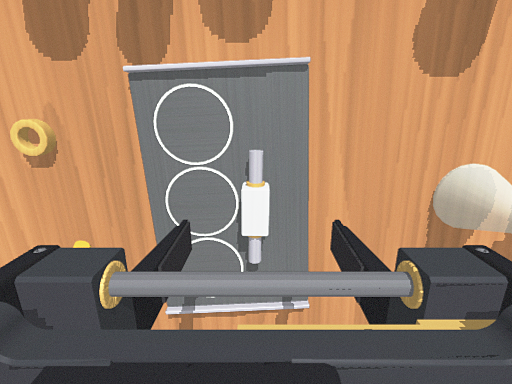

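Request:
{"op": "jog_arm", "data": {
  "deltas": [20,-3,0,0.014,0,-0.009,1,20,0,0,0,0,0,1,18,0,0,0,0,0,1,5,0,0,0,0,0,1,0,0,0,0,0,0,1]
}}

```text
t: 33.35
eef_pos: [574.3, 12.3, 210.3]
tcp_rot: [1.864, 1.563, 0.249]
ft_force: [0.5, 0.3, 0.6]
opening: 1.003
```

```bash
python3 - <<'E'
from h import *
d=load("w10"); print(at(d,255.5,209,32).round(1),[at(d,u,v,20).round(1) for u,v in((256,151),(254.5,262))])
plan((574,13,30),-0.043)
E
```

```text
[574.1  13.7  32. ] [array([576. ,  61.5,  20. ]), array([571. , -44.4,  20. ])]
tcp [574.3  12.3 210.3] grasp [575.5  12.7  39.3] delta tool mm [ 9.3 -0.4 -0.6] rotvec [-0.001 -0.002 -0.007] axes [[0.01, 1.0, -0.04], [0.0, -0.04, -1.0], [-1.0, 0.01, -0.0]]
```

Request:
{"op": "jog_arm", "data": {
  "deltas": [5,-0.5,0,0,0,-0.007,1,4,0,0,0,0,0,1,0,0,0,0,0,0,1]
}}

```text
t: 33.72
eef_pos: [574.0, 12.4, 202.0]
tcp_rot: [2.457, 1.568, 0.842]
ft_force: [0.7, -0.4, -0.3]
opening: 1.001
```

Request:
{"op": "jog_arm", "data": {
  "deltas": [0,0,0,0,0,0,0,0,0,0,0,0,0,0,0,0,0,0,0,0,0,0,0,0,0,0,0,0,0,0,0,0,0,0,0,0,0,0,0,0,0,0,0,0,0,0,0,0,0,0,0,0,0,0,0,0]
}}

```text
t: 34.72
eef_pos: [574.1, 12.4, 202.5]
tcp_rot: [2.257, 1.568, 0.642]
ft_force: [0.1, 0.6, 0.5]
opening: 0.25
```

```bash
python3 - <<'E'
from h import *
plan((574,13,30),-0.043)
E
```

```text
tcp [574.1  12.4 202.5] grasp [574.5  12.7  31.5] delta tool mm [ 1.5 -0.1 -0.6] rotvec [-0.001 -0.002 -0.002] axes [[0.0, 1.0, -0.04], [0.0, -0.04, -1.0], [-1.0, 0.0, -0.0]]
```

Request:
{"op": "jog_arm", "data": {
  "deltas": [-15,0,0,0,0,0,0,-50,0,0,0,0,0,0,-60,0,0,0,0,0,0,-50,-2,30,0,0,0,0,-20,-3,50,0,0,0,0,0,-3,50,0,0,0,0,0,-3,55,0,0,0,0,0,-3,55,0,0,0,0,0,-2,50,0,0,0,0,0,0,30,0,0,0,0]
}}

```text
t: 35.98
eef_pos: [540.6, -313.5, 414.0]
tcp_rot: [1.378, 1.562, -0.232]
ft_force: [1.1, 0.1, -1.4]
opening: 0.252
```

Request:
{"op": "jog_arm", "data": {
  "deltas": [0,0,0,0.1,0,0,0,0,0,0,0.17,0,0,0,0,0,0,0.17,0,0,0,0,0,0,0.17,0,0,0,0,0,0,0.17,0,0,0,0,0,0,0.17,0,0,0,0,0,0,0.17,0,0,0,0,0,0,0.17,0,0,0,0,0,0,0.17,0,0,0,0,0,0,0.15,0,0,0]
}}

```text
t: 37.22
eef_pos: [536.5, -314.4, 423.7]
tcp_rot: [2.915, 1.559, -0.362]
ft_force: [-0.3, 0.8, -1.0]
opening: 0.249
```

```bash
python3 - <<'E'
from h import *
plan((545,-310,230),-1.67)
snap("wrist","w11")
E
```

```text
tcp [ 536.5 -314.4  423.7] grasp [ 538.5 -315.2  252.7] delta tool mm [22.8 -5.6 -7.5] rotvec [-0.036 -0.012 -0.003] axes [[0.01, -0.13, -0.99], [-0.0, -0.99, 0.13], [-1.0, 0.0, -0.01]]
```

View pics/w11.png

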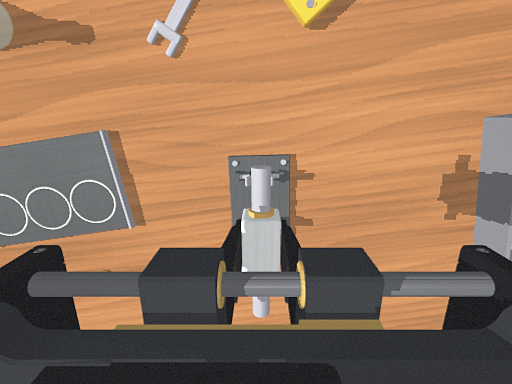

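Request:
{"op": "jog_arm", "data": {
  "deltas": [0,0,-45,0,0.012,0,0,0,0,-45,-0.036,0,0,0,0,0,0,0,0,0,0]
}}

```text
t: 37.65
eef_pos: [626.8, -326.9, 428.3]
tcp_rot: [2.969, 1.545, -0.271]
ft_force: [-1.0, 1.5, -1.5]
opening: 0.249
```

```bash
python3 - <<'E'
from h import *
plan((545,-310,230),-1.67)
snap("wrist","w12")
a=cv2.imread("pics/w12.png"); cv2.imwrite("pics/c12.png",cv2.resize(a[60:260,200:330],None,fx=4,fy=3,interpolation=cv2.INTER_CUBIC))
E
```

```text
tcp [ 626.8 -326.9  428.3] grasp [ 631.  -328.1  257.4] delta tool mm [25.2 -8.9 83.7] rotvec [ 0.    -0.025 -0.004] axes [[0.02, -0.1, -0.99], [-0.01, -1.0, 0.1], [-1.0, 0.0, -0.03]]
```

View pics/w12.png

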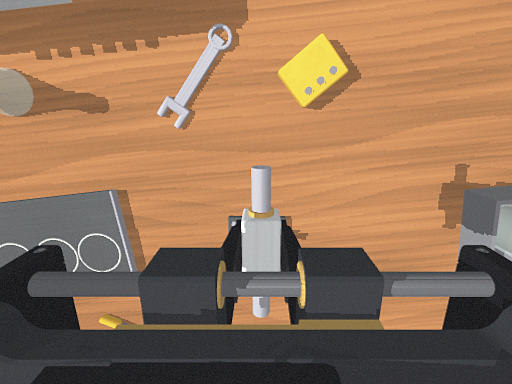

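View pics/c12.png

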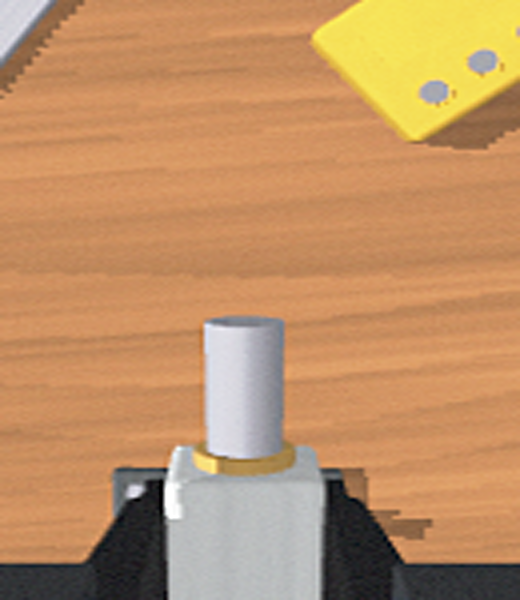

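Request:
{"op": "jog_arm", "data": {
  "deltas": [0,0,50,0,-0.012,0,0,0,0,55,0,-0.012,0,0,0,0,55,0,0,0,0,0,0,45,0,0,0,0,0,0,0,0,0,0,0]
}}

```text
t: 38.33
eef_pos: [410.8, -303.4, 427.9]
tcp_rot: [1.326, 1.566, -1.91]
ft_force: [1.2, -0.1, -1.1]
opening: 0.25
```

```bash
python3 - <<'E'
from h import *
plan((497,-310,230),-1.67)
snap("wrist","w13")
a=cv2.imread("pics/w13.png"); cv2.imwrite("pics/c13.png",cv2.resize(a[60:260,180:330],None,fx=4,fy=3,interpolation=cv2.INTER_CUBIC))
E
```

```text
tcp [ 410.8 -303.4  427.9] grasp [ 410.5 -304.1  256.9] delta tool mm [ 26.8  -1.6 -86.5] rotvec [ 0.005  0.001 -0.005] axes [[-0.0, -0.09, -1.0], [-0.0, -1.0, 0.09], [-1.0, 0.0, 0.0]]
```

View pics/w13.png

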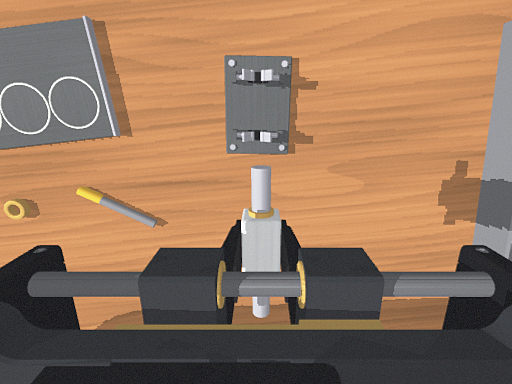

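View pics/c13.png

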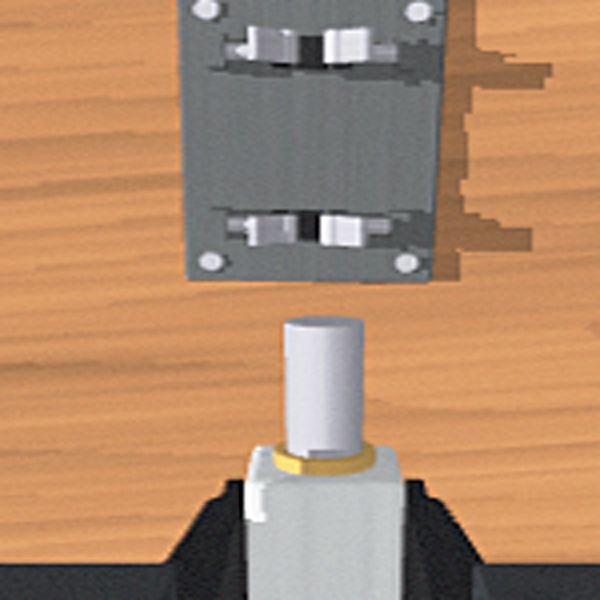

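```bash
python3 - <<'E'
from h import *
d=load("w13")
def P(c,z): return at(d,180+(c[0]+.5)/4-.5,60+(c[1]+.5)/3-.5,z)[:2]
A=P((312,47),48);B=P((309.5,227),48); print("gaps",A,B,(A+B)/2,np.arctan2(*(A-B)[::-1]))
b=[P(c,12) for c in((206,9),(418,11),(211,262),(407,262))]; print("bolts",np.array(b).round(1),np.mean(b,0))
print("yaw",np.arctan2(*(b[0]-b[2])[::-1]),np.arctan2(*(b[1]-b[3])[::-1]), np.arctan2(*(b[0]-b[1])[::-1])-np.pi/2)
e=[P(c,10) for c in((187,281),(434,283))]; print(e)
# held filter: stem end in tool frame
p,r=tool()
g=p+r.apply([182.5,0,0])
print("axis expected",g, "end px expected", proj(d,g+r.apply([0,0,-52])+np.array([0,0,6])), proj(d,g+r.apply([0,0,-22])+np.array([0,0,12])))
t=load("top1")
def Q(c,z): return at(t,325+(c[0]+.5)/7-.5,195+(c[1]+.5)/7-.5,z)[:2]
b=[Q(c,12) for c in((194,148),(361,172),(164,409),(330,433))]; print("top bolts",np.array(b).round(1),np.mean(b,0),np.arctan2(*(b[0]-b[2])[::-1]))
E
```

```text
gaps [ 531.46602341 -311.94962581] [ 460.28580973 -304.22573644] [ 495.87591657 -308.08768112] -0.1080888300756891
bolts [[ 554.1 -278.8]
 [ 546.8 -348.3]
 [ 444.1 -266.8]
 [ 437.5 -336.8]] [ 495.6196812  -307.68646266]
yaw -0.10843493359227396 -0.10494829953768123 -0.10453910040897263
[array([ 435.5953747 , -256.79834916]), array([ 426.19823246, -345.99320351])]
axis expected [ 411.886557   -304.65658058  245.48603963] end px expected [262.32534979 160.22352006] [262.3145752  212.76730779]
top bolts [[ 555.5 -279. ]
 [ 547.5 -349.3]
 [ 446.3 -268. ]
 [ 438.4 -337.5]] [ 496.95212098 -308.47497878] -0.10027083772702983
```

```bash
python3 - <<'E'
from h import *
d=load("w13"); p,r=tool(); g=p+r.apply([182.5,0,0])
for z,x in ((-52,-6),(-52,0),(-52,6),(-22,-12),(-22,-6),(-22,6),(-22,12),(22,-12),(52,-6),(52,6)): print(z,x,proj(d,g+r.apply([x,0,z])).round(1), proj(d,g+r.apply([x,6,z])).round(1))
print(r.as_matrix().round(4))
a=cv2.imread("pics/w13.png"); cv2.imwrite("pics/c14.png",cv2.resize(a[150:330,200:320],None,fx=5,fy=3.3,interpolation=cv2.INTER_CUBIC))
E
```

```text
-52 -6 [262.3 160.2] [272.7 160.2]
-52 0 [262.2 158.4] [272.3 158.5]
-52 6 [262.2 156.8] [271.9 156.8]
-22 -12 [262.2 212.8] [272.4 212.8]
-22 -6 [262.2 209.2] [272.1 209.2]
-22 6 [262.1 202.8] [271.4 202.8]
-22 12 [262.1 199.9] [271.  199.9]
22 -12 [262.1 277.9] [271.6 277.9]
52 -6 [262.  310.8] [270.7 310.8]
52 6 [261.9 299.2] [270.2 299.2]
[[-6.000e-04 -9.380e-02 -9.956e-01]
 [-5.000e-03 -9.956e-01  9.380e-02]
 [-1.000e+00  5.100e-03  2.000e-04]]
```

View pics/c14.png

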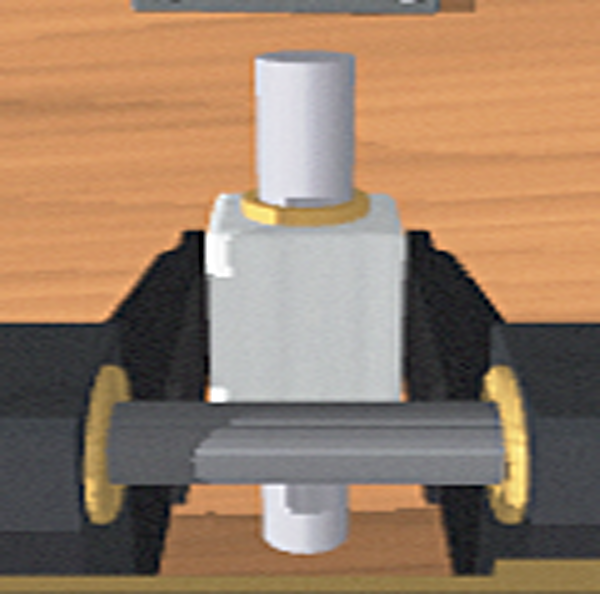

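Request:
{"op": "jog_arm", "data": {
  "deltas": [20,0,-40,0.012,0,0,0,20,0,-46,0,0,-0.005,0,30,0,0,0,0,0,0,30,0,0,0,0,0,0,20,0,0,0,0,0,0,0,0,0,0,0,0,0]
}}

```text
t: 39.12
eef_pos: [503.3, -312.5, 306.3]
tcp_rot: [2.592, 1.565, -0.651]
ft_force: [-0.8, -0.3, -0.4]
opening: 0.252
```

```bash
python3 - <<'E'
from h import *
plan((498.5,-308,86.5),-1.677)
d=snap("wrist","w15"); s=snap("side","s15"); snap("top","t15")
a=cv2.imread("pics/w15.png"); cv2.imwrite("pics/c15.png",cv2.resize(a[110:330,180:340],None,fx=4,fy=2.7,interpolation=cv2.INTER_CUBIC))
a=cv2.imread("pics/s15.png"); cv2.imwrite("pics/c16.png",cv2.resize(a[60:200,240:400],None,fx=4,fy=4,interpolation=cv2.INTER_CUBIC))
E
```

```text
tcp [ 503.3 -312.5  306.3] grasp [ 504.  -313.1  135.3] delta tool mm [48.7 -4.1  5.5] rotvec [ 0.005 -0.005 -0.003] axes [[0.0, -0.1, -0.99], [-0.0, -0.99, 0.1], [-1.0, 0.0, -0.0]]
```

View pics/c15.png

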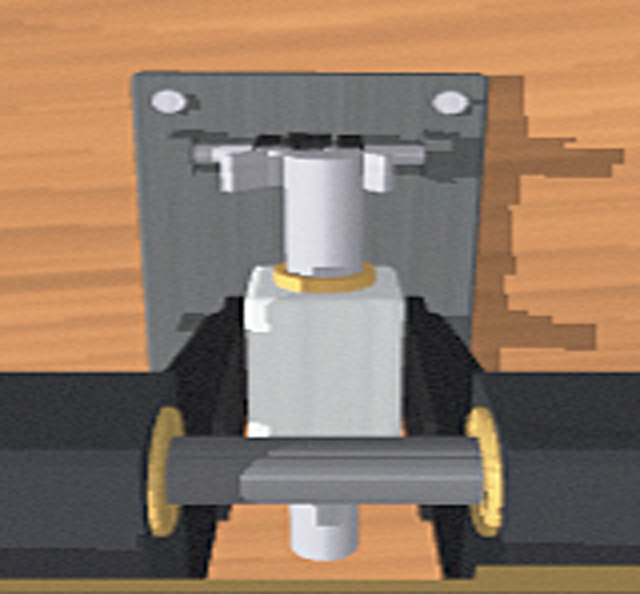

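View pics/c16.png

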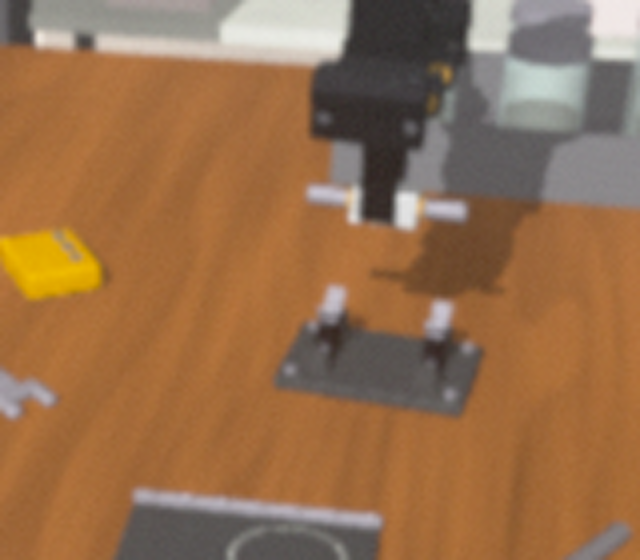

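Request:
{"op": "jog_arm", "data": {
  "deltas": [0,-4,6.5,0.005,0,0,0,20,0,0,0,0,0,0,20,0,0,0,0,0,0,0,0,0,0,0,0,0]
}}

```text
t: 39.78
eef_pos: [496.7, -307.6, 271.5]
tcp_rot: [2.587, 1.556, -0.662]
ft_force: [0.5, 0.1, -1.3]
opening: 0.252
```

```bash
python3 - <<'E'
from h import *
plan((497.5,-308,86.5),-1.677)
d=snap("wrist","w17"); s=snap("side","s17")
a=cv2.imread("pics/w17.png"); cv2.imwrite("pics/c17.png",cv2.resize(a[110:330,180:340],None,fx=4,fy=2.7,interpolation=cv2.INTER_CUBIC))
a=cv2.imread("pics/s17.png"); cv2.imwrite("pics/c18.png",cv2.resize(a[60:200,240:400],None,fx=4,fy=4,interpolation=cv2.INTER_CUBIC))
E
```

```text
tcp [ 496.7 -307.6  271.5] grasp [ 498.7 -309.2  100.5] delta tool mm [14.   0.2 -0.7] rotvec [-0.001 -0.013 -0.008] axes [[0.01, -0.11, -0.99], [-0.01, -0.99, 0.11], [-1.0, 0.01, -0.01]]
```

View pics/c17.png

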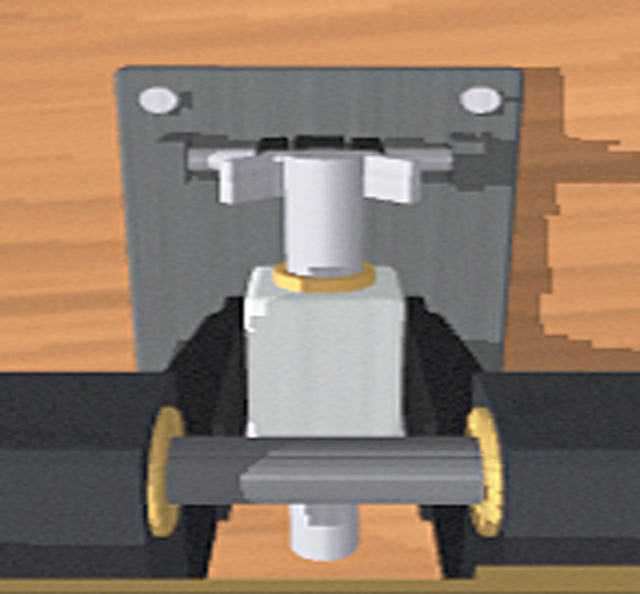

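View pics/c18.png

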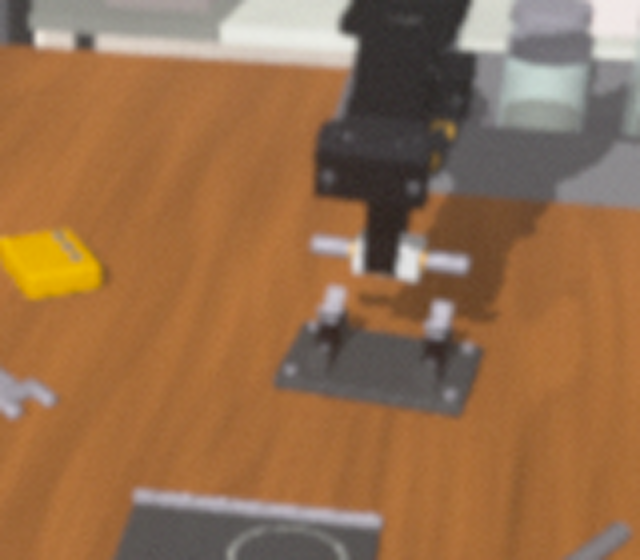

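Request:
{"op": "jog_arm", "data": {
  "deltas": [5,0,0,0,-0.013,-0.008,0,10,0,0,0,0,0,0,10,0,0,0,0,0,0,0,0,0,0,0,0,0]
}}

```text
t: 40.38
eef_pos: [497.2, -308.0, 247.6]
tcp_rot: [2.563, 1.568, -0.686]
ft_force: [-0.1, 0.7, -1.1]
opening: 0.249
```

```bash
python3 - <<'E'
from h import *
plan((497.5,-308,45.5),-1.677)
d=snap("wrist","w19"); s=snap("side","s19")
a=cv2.imread("pics/w19.png"); cv2.imwrite("pics/c19.png",cv2.resize(a[110:330,180:340],None,fx=4,fy=2.7,interpolation=cv2.INTER_CUBIC))
a=cv2.imread("pics/s19.png"); cv2.imwrite("pics/c20.png",cv2.resize(a[60:200,240:400],None,fx=4,fy=4,interpolation=cv2.INTER_CUBIC))
E
```

```text
tcp [ 497.2 -308.   247.6] grasp [ 497.6 -308.3   76.6] delta tool mm [31.1 -0.1 -0.2] rotvec [-0.001 -0.003 -0.002] axes [[0.0, -0.11, -0.99], [-0.0, -0.99, 0.11], [-1.0, 0.0, -0.0]]
```

View pics/c19.png

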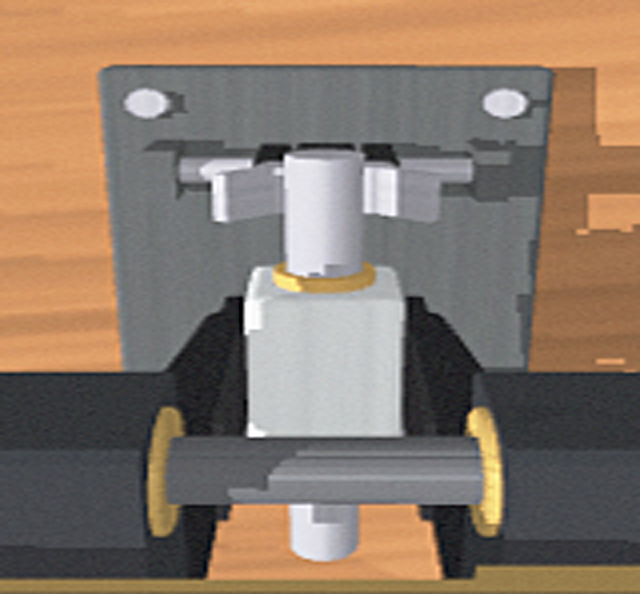

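View pics/c20.png

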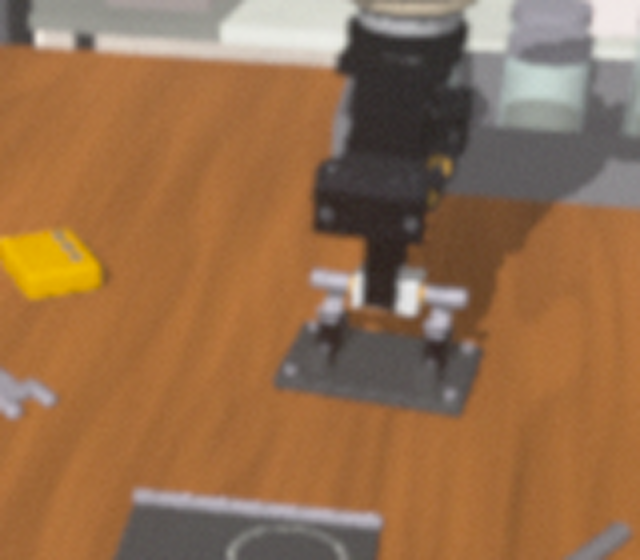

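Request:
{"op": "jog_arm", "data": {
  "deltas": [8,0.5,0,0,0,0,0,7,0,0,0,0,0,0,0,0,0,0,0,0,0]
}}

```text
t: 40.85
eef_pos: [497.3, -308.7, 232.4]
tcp_rot: [2.571, 1.566, -0.678]
ft_force: [-0.0, 0.2, -0.4]
opening: 0.25
```

Request:
{"op": "jog_arm", "data": {
  "deltas": [5,0,0,0,0,0,0,5,0,0,0,0,0,0,0,0,0,0,0,0,0]
}}

```text
t: 41.22
eef_pos: [497.8, -308.7, 222.8]
tcp_rot: [2.642, 1.564, -0.608]
ft_force: [0.4, 2.0, -7.1]
opening: 0.254
```

Request:
{"op": "jog_arm", "data": {
  "deltas": [4,0,0,0,0,0,0,4,0,0,0,0,0,0,0,0,0,0,0,0,0]
}}

```text
t: 41.6
eef_pos: [497.8, -308.5, 216.2]
tcp_rot: [2.646, 1.563, -0.603]
ft_force: [-0.7, 1.1, -0.6]
opening: 0.251
```

```bash
python3 - <<'E'
from h import *
plan((497.5,-308,45.5),-1.677)
d=snap("wrist","w21"); s=snap("side","s21")
a=cv2.imread("pics/w21.png"); cv2.imwrite("pics/c21.png",cv2.resize(a[110:330,180:340],None,fx=4,fy=2.7,interpolation=cv2.INTER_CUBIC))
a=cv2.imread("pics/s21.png"); cv2.imwrite("pics/c22.png",cv2.resize(a[60:200,240:400],None,fx=4,fy=4,interpolation=cv2.INTER_CUBIC))
E
```

```text
tcp [ 497.8 -308.5  216.2] grasp [ 498.9 -309.2   45.2] delta tool mm [-0.3 -0.4  0.4] rotvec [-0.001 -0.007 -0.004] axes [[0.01, -0.11, -0.99], [-0.0, -0.99, 0.11], [-1.0, 0.0, -0.01]]
```

View pics/c21.png

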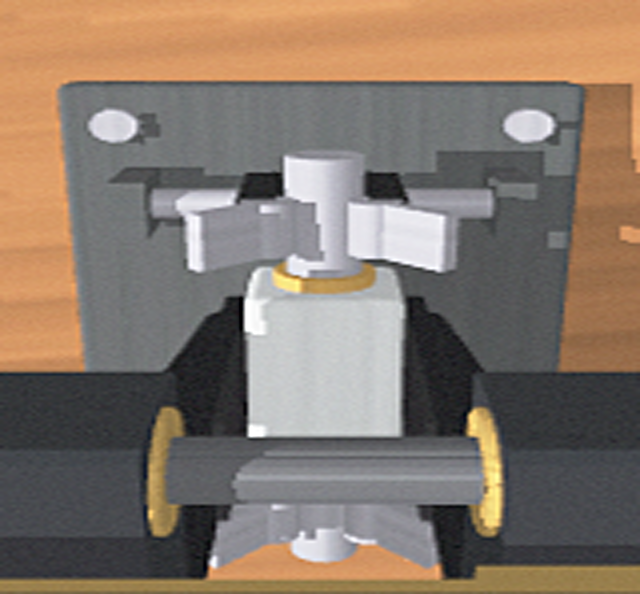

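View pics/c22.png

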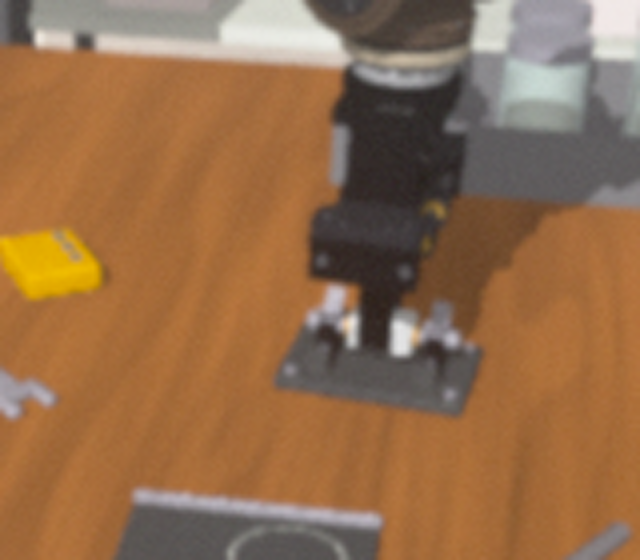

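Request:
{"op": "jog_arm", "data": {
  "deltas": [3,0,0,0,0,0,0,0,0,0,0,0,0,0]
}}

```text
t: 41.95
eef_pos: [497.8, -308.3, 216.0]
tcp_rot: [2.643, 1.562, -0.606]
ft_force: [1.1, 1.9, -7.1]
opening: 0.252
```

Request:
{"op": "jog_arm", "data": {
  "deltas": [0,0,0,0,0,0,1,0,0,0,0,0,0,1,0,0,0,0,0,0,1,0,0,0,0,0,0,1,0,0,0,0,0,0,1,0,0,0,0,0,0,1]
}}

```text
t: 42.7
eef_pos: [497.8, -308.7, 215.0]
tcp_rot: [2.614, 1.562, -0.635]
ft_force: [-0.3, -0.4, -0.1]
opening: 0.827
```

Request:
{"op": "jog_arm", "data": {
  "deltas": [-20,0,0,0,0,0,1,-50,0,0,0,0,0,1,-50,0,0,0,0,0,1,0,0,0,0,0,0,1]
}}

```text
t: 43.2
eef_pos: [497.1, -308.2, 337.8]
tcp_rot: [2.616, 1.563, -0.633]
ft_force: [0.5, 0.7, 0.3]
opening: 0.997
```

```bash
python3 - <<'E'
from h import *
plan((444,290,77),1.54)
d=snap("wrist","w23"); s=snap("side","s23")
a=cv2.imread("pics/s23.png"); cv2.imwrite("pics/c24.png",cv2.resize(a[60:200,240:400],None,fx=4,fy=4,interpolation=cv2.INTER_CUBIC))
E
```

```text
tcp [ 497.1 -308.2  337.8] grasp [ 498.1 -308.9  166.8] delta tool mm [  86.9 -589.4  117.4] rotvec [-0.077 -0.006 -0.004] axes [[0.01, -0.11, -0.99], [-0.0, -0.99, 0.11], [-1.0, 0.0, -0.01]]
```

View pics/w23.png

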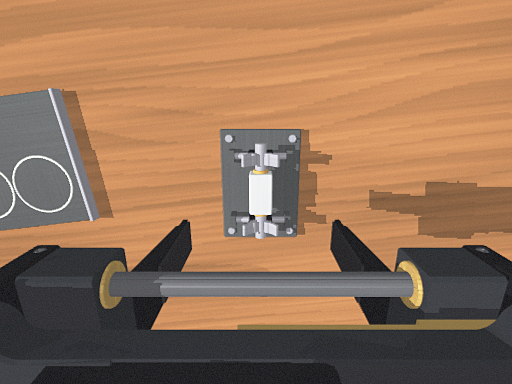

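View pics/c24.png

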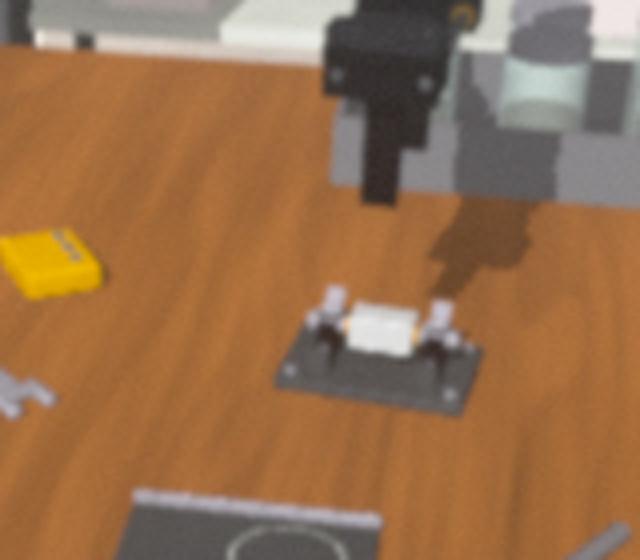

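Request:
{"op": "jog_arm", "data": {
  "deltas": [-30,-10,0,-0.077,-0.006,-0.004,1,0,-58,7,0,0,0,1,0,-58,7,0,0,0,1,0,-58,7,0,0,0,1,0,-58,7,0,0,0,1,0,-58,7,0,0,0,1,0,-58,7,0,0,0,1,0,-58,7,0,0,0,1,0,-58,7,0,0,0,1,0,-50,7,0,0,0,1]
}}

```text
t: 44.55
eef_pos: [447.8, 230.3, 355.1]
tcp_rot: [-0.261, 1.543, 2.846]
ft_force: [0.8, 0.1, -0.2]
opening: 0.999
```

```bash
python3 - <<'E'
from h import *
plan((444.5,290,77),1.54)
E
```

```text
tcp [447.8 230.3 355.1] grasp [443.3 231.7 184.2] delta tool mm [107.6 -58.8   2.5] rotvec [-0.004  0.027  0.007] axes [[-0.03, -0.04, -1.0], [0.01, -1.0, 0.04], [-1.0, -0.01, 0.03]]
```

Request:
{"op": "jog_arm", "data": {
  "deltas": [0,-30,0,0,0.027,0.007,1,0,-27,0,0,0,0,1,0,0,0,0,0,0,1]
}}

```text
t: 44.92
eef_pos: [448.3, 292.2, 350.3]
tcp_rot: [0.519, 1.564, -2.652]
ft_force: [-0.9, 0.4, 0.5]
opening: 0.999
```

```bash
python3 - <<'E'
from h import *
plan((444.5,290,77),1.54)
snap("wrist","w25")
E
```

```text
tcp [448.3 292.2 350.3] grasp [447.2 291.6 179.3] delta tool mm [102.3   1.9   3.1] rotvec [ 0.001  0.006 -0.004] axes [[-0.01, -0.03, -1.0], [-0.0, -1.0, 0.03], [-1.0, 0.0, 0.01]]
```

View pics/w25.png

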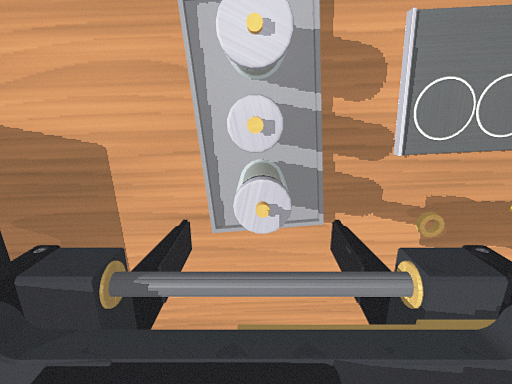

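Request:
{"op": "jog_arm", "data": {
  "deltas": [20,2,3,0,0.006,-0.004,1,30,0,0,0,0,0,1,30,0,0,0,0,0,1,15,0,0,0,0,0,1,0,0,0,0,0,0,1]
}}

```text
t: 45.6
eef_pos: [444.7, 284.0, 249.8]
tcp_rot: [0.484, 1.564, -2.692]
ft_force: [0.1, 0.1, 0.8]
opening: 1.002
```

```bash
python3 - <<'E'
from h import *
plan((444.5,290,77),1.54)
E
```

```text
tcp [444.7 284.  249.8] grasp [443.7 283.5  78.8] delta tool mm [ 1.8 -6.   0.4] rotvec [-0.004  0.006 -0.003] axes [[-0.01, -0.03, -1.0], [-0.0, -1.0, 0.03], [-1.0, 0.0, 0.01]]
```

Request:
{"op": "jog_arm", "data": {
  "deltas": [2,-6,0.5,0,0.006,-0.003,1,0,0,0,0,0,0,1]
}}

```text
t: 45.85
eef_pos: [444.8, 289.6, 248.5]
tcp_rot: [-2.804, 1.569, 0.301]
ft_force: [0.3, 0.5, 0.2]
opening: 0.999
```

Request:
{"op": "jog_arm", "data": {
  "deltas": [0,0,0,0,0,0,0,0,0,0,0,0,0,0,0,0,0,0,0,0,0,0,0,0,0,0,0,0,0,0,0,0,0,0,0,0,0,0,0,0,0,0,0,0,0,0,0,0,0]
}}

```text
t: 46.72
eef_pos: [444.8, 289.7, 249.7]
tcp_rot: [-2.718, 1.567, 0.388]
ft_force: [-0.5, -0.2, -0.1]
opening: 0.545
```

```bash
python3 - <<'E'
from h import *
plan((524.4,-53.5,79.6),0)
E
```

```text
tcp [444.8 289.7 249.7] grasp [445.3 289.9  78.7] delta tool mm [ -1.1 340.2 -91.8] rotvec [ 1.535e+00 -1.000e-03  3.000e-03] axes [[0.0, -0.04, -1.0], [0.0, -1.0, 0.04], [-1.0, -0.0, -0.0]]
```

Request:
{"op": "jog_arm", "data": {
  "deltas": [-10,0,0,0,0,0,0,-30,0,0,0,0,0,0,-45,0,0,0,0,0,0,-15,0,0,0,0,0,0,0,30,-8,0,0,0,0,0,50,-13,0,0,0,0,0,57,-15,0,0,0,0,0,57,-15,0,0,0,0,0,57,-15,0,0,0,0,0,50,-14,0,0,0,0]
}}

```text
t: 47.98
eef_pos: [513.9, -20.1, 357.0]
tcp_rot: [-2.863, 1.568, 0.249]
ft_force: [0.5, 0.9, -3.0]
opening: 0.548
```

Request:
{"op": "jog_arm", "data": {
  "deltas": [0,30,-8,-0.1,0,0,0,0,0,0,-0.16,0,0,0,0,0,0,-0.17,0,0,0,0,0,0,-0.17,0,0,0,0,0,0,-0.17,0,0,0,0,0,0,-0.17,0,0,0,0,0,0,-0.17,0,0,0,0,0,0,-0.17,0,0,0,0,0,0,-0.16,0,0,0,0,0,0,-0.12,0,0,0]
}}

```text
t: 49.22
eef_pos: [519.4, -55.6, 360.6]
tcp_rot: [2.547, 1.569, 0.981]
ft_force: [0.6, 0.1, -2.9]
opening: 0.544
```

```bash
python3 - <<'E'
from h import *
plan((524.4,-53.5,81.7),0)
E
```

```text
tcp [519.4 -55.6 360.6] grasp [519.6 -55.4 189.6] delta tool mm [107.9   4.9  -2. ] rotvec [ 0.005 -0.001 -0.001] axes [[0.0, 1.0, 0.0], [0.0, 0.0, -1.0], [-1.0, 0.0, -0.0]]
```

Request:
{"op": "jog_arm", "data": {
  "deltas": [0,5,-2,0,0,0,0,25,0,0,0,0,0,0,30,0,0,0,0,0,0,25,0,0,0,0,0,0,12,0,0,0,0,0,0,4,0,0,0,0,0,0,0,0,0,0,0,0,0]
}}

```text
t: 50.1
eef_pos: [526.3, -52.9, 264.7]
tcp_rot: [1.674, 1.566, 0.093]
ft_force: [-0.4, -0.1, -3.1]
opening: 0.543
```

```bash
python3 - <<'E'
from h import *
plan((524.4,-53.5,81.7),0)
E
```

```text
tcp [526.3 -52.9 264.7] grasp [527.1 -52.8  93.7] delta tool mm [12.  -2.   0.6] rotvec [-0.011 -0.    -0.005] axes [[0.0, 1.0, -0.01], [0.0, -0.01, -1.0], [-1.0, 0.0, -0.0]]
```

Request:
{"op": "jog_arm", "data": {
  "deltas": [4,-2.5,0.5,0,0,-0.005,0,4,0,0,0,0,0,0,2.5,0,0,0,0,0,0,0,0,0,0,0,0,0]
}}

```text
t: 50.6
eef_pos: [523.9, -53.5, 255.1]
tcp_rot: [1.514, 1.569, -0.068]
ft_force: [-0.4, -0.2, -3.3]
opening: 0.544
```

```bash
python3 - <<'E'
from h import *
plan((524.4,-53.5,81.7),0)
E
```

```text
tcp [523.9 -53.5 255.1] grasp [524.2 -53.5  84.1] delta tool mm [2.4 0.5 0. ] rotvec [-0.011  0.    -0.002] axes [[0.0, 1.0, -0.01], [-0.0, -0.01, -1.0], [-1.0, 0.0, 0.0]]
```

Request:
{"op": "jog_arm", "data": {
  "deltas": [2.5,0.5,0,0,0,0,0,0,0,0,0,0,0,0]
}}

```text
t: 50.85
eef_pos: [524.5, -53.5, 252.7]
tcp_rot: [1.469, 1.569, -0.113]
ft_force: [-1.2, 0.4, -1.6]
opening: 0.546
```

Request:
{"op": "jog_arm", "data": {
  "deltas": [1.5,0,0,0,0,0,0,0,0,0,0,0,0,0]
}}

```text
t: 51.1
eef_pos: [524.5, -53.6, 252.9]
tcp_rot: [1.365, 1.567, -0.217]
ft_force: [-0.7, -0.3, -2.6]
opening: 0.543
```

Contact. Release, retreat up, and go for the tall jar.

Request:
{"op": "jog_arm", "data": {
  "deltas": [0,0,0,0,0,0,1,0,0,0,0,0,0,1,0,0,0,0,0,0,1,0,0,0,0,0,0,1,0,0,0,0,0,0,1,-20,0,0,0,0,0,1,-50,0,0,0,0,0,1,-45,0,0,0,0,0,1,0,0,0,0,0,0,1]
}}

```text
t: 52.22
eef_pos: [524.4, -53.6, 370.5]
tcp_rot: [1.388, 1.568, -0.194]
ft_force: [0.3, 0.8, -0.7]
opening: 0.998
```

```bash
python3 - <<'E'
from h import *
plan((514.5,293.5,84.5),1.54)
snap("wrist","w27")
E
```

```text
tcp [524.4 -53.6 370.5] grasp [524.9 -53.7 199.5] delta tool mm [ 114.8  -14.1 -347. ] rotvec [-1.551  0.002 -0.002] axes [[0.0, 1.0, -0.01], [-0.0, -0.01, -1.0], [-1.0, 0.0, 0.0]]
```

View pics/w27.png

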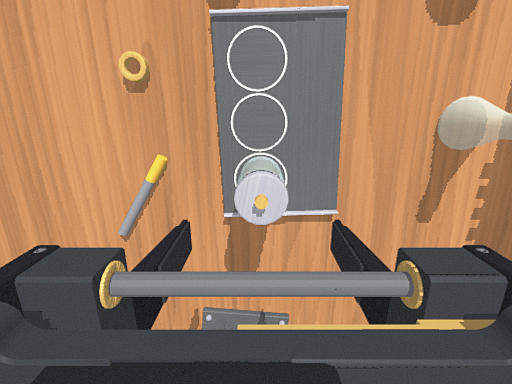

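Request:
{"op": "jog_arm", "data": {
  "deltas": [0,-2,-40,0,0,0,1,0,-2,-55,0,0,0,1,0,-2,-55,0,0,0,1,0,-2,-55,0,0,0,1,0,-2,-55,0,0,0,1,0,-2,-50,0,0,0,1,0,-2,-30,0,0,0,1,0,0,0,0,0,0,1]
}}

```text
t: 53.28
eef_pos: [513.2, 296.5, 355.8]
tcp_rot: [-1.323, 1.554, -2.908]
ft_force: [-0.3, -0.5, -0.4]
opening: 1.001
```

Request:
{"op": "jog_arm", "data": {
  "deltas": [0,0,0,-0.1,0,0,1,0,0,0,-0.17,0,0,1,0,0,0,-0.17,0,0,1,0,0,0,-0.17,0,0,1,0,0,0,-0.17,0,0,1,0,0,0,-0.17,0,0,1,0,0,0,-0.17,0,0,1,0,0,0,-0.17,0,0,1,0,0,0,-0.17,0,0,1,0,0,0,-0.07,0,0,1]
}}

```text
t: 54.52
eef_pos: [513.8, 286.3, 343.0]
tcp_rot: [-2.771, 1.533, -2.782]
ft_force: [-0.1, -0.0, 0.0]
opening: 0.999
```

```bash
python3 - <<'E'
from h import *
plan((514.5,293.5,84.5),1.54)
snap("wrist","w28")
E
```

```text
tcp [513.8 286.3 343. ] grasp [507.8 284.  172.1] delta tool mm [87.3  8.4  3.7] rotvec [ 0.02  -0.035  0.014] axes [[-0.04, 0.01, 1.0], [-0.01, 1.0, -0.01], [-1.0, -0.01, -0.03]]
```

View pics/w28.png

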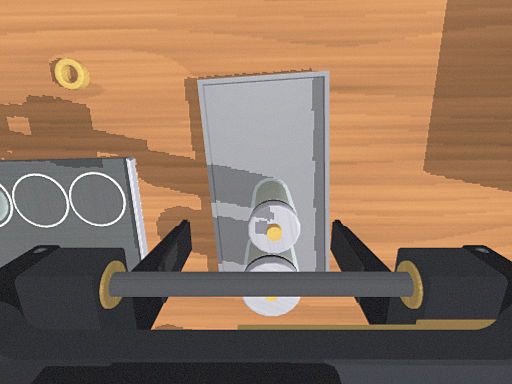

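Request:
{"op": "jog_arm", "data": {
  "deltas": [0,4,2,0.02,-0.035,0.014,1,0,4,0,0,0,0,1,0,0,0,0,0,0,1]
}}

```text
t: 54.95
eef_pos: [516.1, 292.2, 340.5]
tcp_rot: [-2.652, 1.567, -2.685]
ft_force: [-0.7, 0.4, 0.2]
opening: 1.002
```

```bash
python3 - <<'E'
from h import *
plan((514.5,293.5,84.5),1.54)
E
```

```text
tcp [516.1 292.2 340.5] grasp [515.5 291.9 169.5] delta tool mm [85.   1.4 -1.4] rotvec [-0.002 -0.004  0.002] axes [[-0.0, 0.03, 1.0], [-0.0, 1.0, -0.03], [-1.0, -0.0, -0.0]]
```

Request:
{"op": "jog_arm", "data": {
  "deltas": [20,1.5,-1,0,0,0,1,28,0,0,0,0,0,1,25,0,0,0,0,0,1,10,0,0,0,0,0,1,0,0,0,0,0,0,1]
}}

```text
t: 55.58
eef_pos: [514.9, 292.7, 255.4]
tcp_rot: [-2.657, 1.564, -2.692]
ft_force: [0.1, 0.8, 0.6]
opening: 1.004
```

```bash
python3 - <<'E'
from h import *
plan((514.5,293.5,84.5),1.54)
E
```

```text
tcp [514.9 292.7 255.4] grasp [513.9 292.2  84.4] delta tool mm [-0.1  0.8 -0.4] rotvec [-0.004 -0.006  0.003] axes [[-0.01, 0.03, 1.0], [-0.0, 1.0, -0.03], [-1.0, -0.0, -0.01]]
```

Request:
{"op": "jog_arm", "data": {
  "deltas": [0,1,0,0,-0.006,0.003,0,0,0,0,0,0,0,0,0,0,0,0,0,0,0,0,0,0,0,0,0,0,0,0,0,0,0,0,0,0,0,0,0,0,0,0,0,0,0,0,0,0,0,0,0,0,0,0,0,0]
}}

```text
t: 56.58
eef_pos: [515.2, 293.8, 258.0]
tcp_rot: [0.411, 1.566, 0.376]
ft_force: [-0.3, -0.4, 0.3]
opening: 0.46
```

```bash
python3 - <<'E'
from h import *
plan((526.8,17.8,86.5),0)
E
```

```text
tcp [515.2 293.8 258. ] grasp [515.9 294.1  87. ] delta tool mm [ 1.000e-01 -2.755e+02  2.110e+01] rotvec [ 1.536  0.002 -0.005] axes [[0.0, 0.03, 1.0], [0.0, 1.0, -0.03], [-1.0, 0.0, 0.0]]
```

Request:
{"op": "jog_arm", "data": {
  "deltas": [-10,0,0,0,0,0,0,-30,0,0,0,0,0,0,-45,0,0,0,0,0,0,-15,0,0,0,0,0,0,0,-25,2,0,0,0,0,0,-45,3,0,0,0,0,0,-55,4,0,0,0,0,0,-55,4,0,0,0,0,0,-50,4,0,0,0,0,0,-30,4,0,0,0,0]
}}

```text
t: 57.82
eef_pos: [525.7, 27.4, 358.3]
tcp_rot: [2.865, 1.569, 2.835]
ft_force: [-0.1, -1.1, -2.1]
opening: 0.461
```

Request:
{"op": "jog_arm", "data": {
  "deltas": [0,-10,0,0.1,0,0,0,0,0,0,0.16,0,0,0,0,0,0,0.17,0,0,0,0,0,0,0.17,0,0,0,0,0,0,0.17,0,0,0,0,0,0,0.17,0,0,0,0,0,0,0.17,0,0,0,0,0,0,0.16,0,0,0,0,0,0,0.16,0,0,0,0,0,0,0.07,0,0,0]
}}

```text
t: 59.08
eef_pos: [523.4, 14.0, 351.6]
tcp_rot: [-1.67, 1.557, 3.028]
ft_force: [0.0, 0.1, -1.7]
opening: 0.457
```

```bash
python3 - <<'E'
from h import *
plan((526.8,17.8,90),0)
E
```

```text
tcp [523.4  14.  351.6] grasp [521.   14.3 180.7] delta tool mm [90.6  4.6 -3.7] rotvec [-0.014 -0.002  0.014] axes [[-0.01, 1.0, -0.01], [0.0, -0.01, -1.0], [-1.0, -0.01, -0.0]]
```

Request:
{"op": "jog_arm", "data": {
  "deltas": [0,3.5,-3.5,-0.014,0,0.014,0,20,0,0,0,0,0,0,28,0,0,0,0,0,0,25,0,0,0,0,0,0,8,0,0,0,0,0,0,0,0,0,0,0,0,0]
}}

```text
t: 59.82
eef_pos: [527.8, 18.6, 267.4]
tcp_rot: [2.205, 1.568, 0.646]
ft_force: [0.7, 0.7, -2.1]
opening: 0.459
```

```bash
python3 - <<'E'
from h import *
plan((526.8,17.8,90),0)
E
```

```text
tcp [527.8  18.6 267.4] grasp [528.1  18.9  96.4] delta tool mm [ 6.4 -1.   0.8] rotvec [ 0.013 -0.002 -0.002] axes [[0.0, 1.0, 0.01], [0.0, 0.01, -1.0], [-1.0, 0.0, -0.0]]
```

Request:
{"op": "jog_arm", "data": {
  "deltas": [3,-1,1,0,0,0,0,2.5,0,0,0,0,0,0,0,0,0,0,0,0,0]
}}

```text
t: 60.2
eef_pos: [527.1, 17.6, 263.3]
tcp_rot: [1.815, 1.565, 0.257]
ft_force: [0.1, -0.3, -2.6]
opening: 0.461
```

Request:
{"op": "jog_arm", "data": {
  "deltas": [2,0,0,0,0,0,0,0,0,0,0,0,0,0]
}}

```text
t: 60.45
eef_pos: [527.1, 17.6, 261.6]
tcp_rot: [1.772, 1.565, 0.215]
ft_force: [-0.2, -0.2, -2.2]
opening: 0.46
```

Request:
{"op": "jog_arm", "data": {
  "deltas": [2,0,0,0,0,0,0,0,0,0,0,0,0,0]
}}

```text
t: 60.7
eef_pos: [527.2, 17.7, 261.3]
tcp_rot: [1.734, 1.563, 0.177]
ft_force: [-0.3, -0.1, -2.3]
opening: 0.459
```

Request:
{"op": "jog_arm", "data": {
  "deltas": [2,0,0,0,0,0,0,0,0,0,0,0,0,0]
}}

```text
t: 60.95
eef_pos: [527.3, 17.9, 261.3]
tcp_rot: [1.704, 1.561, 0.147]
ft_force: [-0.1, 0.6, -1.4]
opening: 0.456
```

Request:
{"op": "jog_arm", "data": {
  "deltas": [0,0,0,0,0,0,1,0,0,0,0,0,0,1,0,0,0,0,0,0,1,0,0,0,0,0,0,1,0,0,0,0,0,0,1,0,0,0,0,0,0,1,-20,0,0,0,0,0,1,-50,0,0,0,0,0,1,-35,0,0,0,0,0,1,0,0,0,0,0,0,1]
}}

```text
t: 62.2
eef_pos: [526.6, 17.7, 368.3]
tcp_rot: [1.743, 1.563, 0.186]
ft_force: [0.3, 0.0, -0.7]
opening: 0.999
```

```bash
python3 - <<'E'
from h import *
plan((587.5,292.4,70.8),1.53)
E
```

```text
tcp [526.6  17.7 368.3] grasp [528.   17.9 197.3] delta tool mm [ 127.4   63.6 -273.7] rotvec [-1.516  0.005 -0.008] axes [[0.01, 1.0, 0.01], [0.0, 0.01, -1.0], [-1.0, 0.01, -0.0]]
```

Request:
{"op": "jog_arm", "data": {
  "deltas": [0,8,-30,0,0,-0.008,1,0,13,-55,0,0,0,1,0,13,-55,0,0,0,1,0,13,-55,0,0,0,1,0,11,-45,0,0,0,1,0,6,-25,0,0,0,1,0,0,0,0,0,0,1]
}}

```text
t: 63.08
eef_pos: [588.4, 291.4, 360.3]
tcp_rot: [-1.432, 1.563, -2.991]
ft_force: [-0.8, -1.1, 0.1]
opening: 1.001
```

Request:
{"op": "jog_arm", "data": {
  "deltas": [0,0,0,-0.1,0,0,1,0,0,0,-0.17,0,0,1,0,0,0,-0.17,0,0,1,0,0,0,-0.17,0,0,1,0,0,0,-0.17,0,0,1,0,0,0,-0.17,0,0,1,0,0,0,-0.17,0,0,1,0,0,0,-0.17,0,0,1,0,0,0,-0.17,0,0,1,0,0,0,-0.05,0,0,1]
}}

```text
t: 64.32
eef_pos: [587.2, 280.7, 350.8]
tcp_rot: [-2.797, 1.548, -2.803]
ft_force: [-0.0, 0.4, 0.8]
opening: 0.998
```

```bash
python3 - <<'E'
from h import *
plan((587.5,292.4,70.8),1.53)
snap("wrist","w30")
E
```

```text
tcp [587.2 280.7 350.8] grasp [583.5 279.4 179.9] delta tool mm [108.9  12.5   2.6] rotvec [ 0.035 -0.021  0.008] axes [[-0.02, 0.01, 1.0], [-0.01, 1.0, -0.01], [-1.0, -0.01, -0.02]]
```

View pics/w30.png

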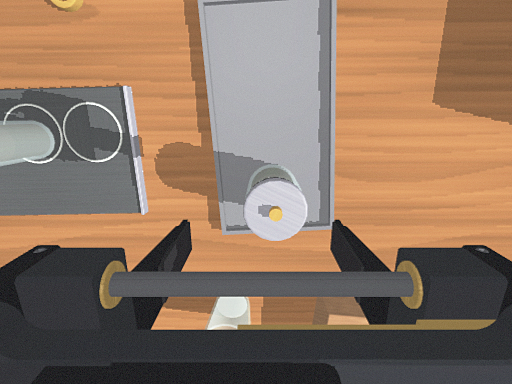

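Request:
{"op": "jog_arm", "data": {
  "deltas": [0,6,1,0.03,-0.021,0.008,1,15,5.5,0,0,0,0,1,30,0,0,0,0,0,1,30,0,0,0,0,0,1,15,0,0,0,0,0,1,0,0,0,0,0,0,1]
}}

```text
t: 65.12
eef_pos: [587.9, 292.2, 253.9]
tcp_rot: [-2.766, 1.569, -2.809]
ft_force: [0.7, 0.6, -0.0]
opening: 1.002
```

```bash
python3 - <<'E'
from h import *
d=load("w30"); print(at(d,275.5,211,103).round(1))
plan((587.5,292.4,72),1.53)
E
```

```text
[586.1 292.6 103. ]
tcp [587.9 292.2 253.9] grasp [587.6 292.1  82.9] delta tool mm [10.9  0.2 -0.3] rotvec [-0.002 -0.002  0.001] axes [[-0.0, 0.04, 1.0], [-0.0, 1.0, -0.04], [-1.0, -0.0, -0.0]]
```

Request:
{"op": "jog_arm", "data": {
  "deltas": [7,0,0,0,0,0,1,4,0,0,0,0,0,1,0,0,0,0,0,0,0,0,0,0,0,0,0,0,0,0,0,0,0,0,0,0,0,0,0,0,0,0,0,0,0,0,0,0,0,0,0,0,0,0,0,0,0,0,0,0,0,0,0]
}}

```text
t: 66.25
eef_pos: [588.3, 292.4, 245.1]
tcp_rot: [0.382, 1.568, 0.339]
ft_force: [-0.2, 0.5, 0.5]
opening: 0.628
```

```bash
python3 - <<'E'
from h import *
plan((525.4,83.2,73.6),0)
E
```

```text
tcp [588.3 292.4 245.1] grasp [588.8 292.5  74.1] delta tool mm [ 1.000e-01 -2.117e+02 -5.380e+01] rotvec [ 1.527e+00  1.000e-03 -3.000e-03] axes [[0.0, 0.04, 1.0], [0.0, 1.0, -0.04], [-1.0, 0.0, 0.0]]
```

Request:
{"op": "jog_arm", "data": {
  "deltas": [-10,0,0,0,0,0,0,-30,0,0,0,0,0,0,-50,0,0,0,0,0,0,-20,0,0,0,0,0,0,0,-20,-5,0,0,0,0,0,-40,-10,0,0,0,0,0,-50,-13,0,0,0,0,0,-45,-12,0,0,0,0,0,-30,-8,0,0,0,0,0,-10,-3,0,0,0,0]
}}

```text
t: 67.5
eef_pos: [522.6, 90.6, 355.3]
tcp_rot: [-2.859, 1.563, -2.902]
ft_force: [-0.3, 0.3, -3.6]
opening: 0.627
```

Request:
{"op": "jog_arm", "data": {
  "deltas": [0,0,0,0.1,0,0,0,0,0,0,0.16,0,0,0,0,0,0,0.17,0,0,0,0,0,0,0.17,0,0,0,0,0,0,0.17,0,0,0,0,0,0,0.17,0,0,0,0,0,0,0.17,0,0,0,0,0,0,0.16,0,0,0,0,0,0,0.16,0,0,0,0,0,0,0.07,0,0,0]
}}

```text
t: 68.75
eef_pos: [519.6, 90.5, 350.5]
tcp_rot: [-1.453, 1.555, -3.045]
ft_force: [-0.2, 0.4, -3.2]
opening: 0.627
```

```bash
python3 - <<'E'
from h import *
plan((525.4,83.2,77.1),0)
E
```

```text
tcp [519.6  90.5 350.5] grasp [516.9  90.3 179.6] delta tool mm [102.3   7.5   7. ] rotvec [-0.021  0.002  0.016] axes [[-0.02, 1.0, -0.02], [-0.0, -0.02, -1.0], [-1.0, -0.02, 0.0]]
```

Request:
{"op": "jog_arm", "data": {
  "deltas": [0,5.5,6.5,-0.02,0,0.016,0,20,0,0,0,0,0,0,30,0,0,0,0,0,0,28,0,0,0,0,0,0,14,0,0,0,0,0,0,0,0,0,0,0,0,0]
}}

```text
t: 69.5
eef_pos: [526.5, 82.4, 255.3]
tcp_rot: [1.169, 1.566, -0.388]
ft_force: [0.3, -0.2, -3.0]
opening: 0.628
```

```bash
python3 - <<'E'
from h import *
plan((525.4,83.2,77.1),0)
E
```

```text
tcp [526.5  82.4 255.3] grasp [527.3  82.   84.3] delta tool mm [ 7.2 -1.2 -0.9] rotvec [ 0.013  0.002 -0.005] axes [[0.0, 1.0, 0.01], [-0.0, 0.01, -1.0], [-1.0, 0.0, 0.0]]
```

Request:
{"op": "jog_arm", "data": {
  "deltas": [3,-1.5,-1,0,0,-0.004,0,3,0,0,0,0,0,0,0,0,0,0,0,0,0]
}}

```text
t: 69.88
eef_pos: [525.4, 83.4, 250.9]
tcp_rot: [1.089, 1.567, -0.468]
ft_force: [1.0, -0.7, -4.1]
opening: 0.629
```

Request:
{"op": "jog_arm", "data": {
  "deltas": [2,0,0,0,0,0,0,0,0,0,0,0,0,0]
}}

```text
t: 70.12
eef_pos: [525.5, 83.4, 249.3]
tcp_rot: [1.187, 1.566, -0.369]
ft_force: [-0.8, -0.3, -3.7]
opening: 0.626
```

Request:
{"op": "jog_arm", "data": {
  "deltas": [2,0,0,0,0,0,0,0,0,0,0,0,0,0]
}}

```text
t: 70.38
eef_pos: [525.6, 83.5, 248.2]
tcp_rot: [1.272, 1.565, -0.284]
ft_force: [-0.8, 0.7, -3.7]
opening: 0.629
```

Request:
{"op": "jog_arm", "data": {
  "deltas": [2,0,0,0,0,0,0,0,0,0,0,0,0,0]
}}

```text
t: 70.62
eef_pos: [525.7, 83.5, 248.3]
tcp_rot: [1.338, 1.563, -0.217]
ft_force: [-0.4, 0.4, -3.5]
opening: 0.628
```

Request:
{"op": "jog_arm", "data": {
  "deltas": [0,0,0,0,0,0,1,0,0,0,0,0,0,1,0,0,0,0,0,0,1,0,0,0,0,0,0,1,0,0,0,0,0,0,1,0,0,0,0,0,0,1,-20,0,0,0,0,0,1,-50,0,0,0,0,0,1,-50,0,0,0,0,0,1,-50,0,0,0,0,0,1]
}}

```text
t: 71.88
eef_pos: [524.7, 83.7, 419.3]
tcp_rot: [0.23, 1.569, -1.326]
ft_force: [-0.5, -0.2, -0.0]
opening: 1.003
```

Request:
{"op": "jog_arm", "data": {
  "deltas": [-30,0,0,0,0,0,1,0,0,-55,0,0,0,1,0,0,-55,0,0,0,1,0,0,-55,0,0,0,1,0,0,-55,0,0,0,1,0,0,-55,0,0,0,1,0,0,0,0,0,0,1,0,0,0,0,0,0,1]
}}

```text
t: 72.88
eef_pos: [519.9, 366.2, 454.3]
tcp_rot: [1.387, 1.562, -0.172]
ft_force: [-0.1, -0.6, -1.1]
opening: 0.998
```

```bash
python3 - <<'E'
from h import *
snap("top","t40"); snap("side","s40")
for n,b,c in (("t40",(175,255,200,310),"c40"),("s40",(120,270,240,380),"c41")):
    a=cv2.imread(f"pics/{n}.png"); k=7 if n=="t40" else 4
    cv2.imwrite(f"pics/{c}.png",cv2.resize(a[b[0]:b[1],b[2]:b[3]],None,fx=k,fy=k,interpolation=cv2.INTER_CUBIC))
print(env.state()["ft_force"],env.state()["qvel"].round(3),env.state()["t"])
E
```

```text
[-1.72570345e-04  4.40735615e-01 -1.96262988e-01] [-0.01  -0.007 -0.001 -0.001  0.001  0.001] 72.975
```

View pics/c40.png

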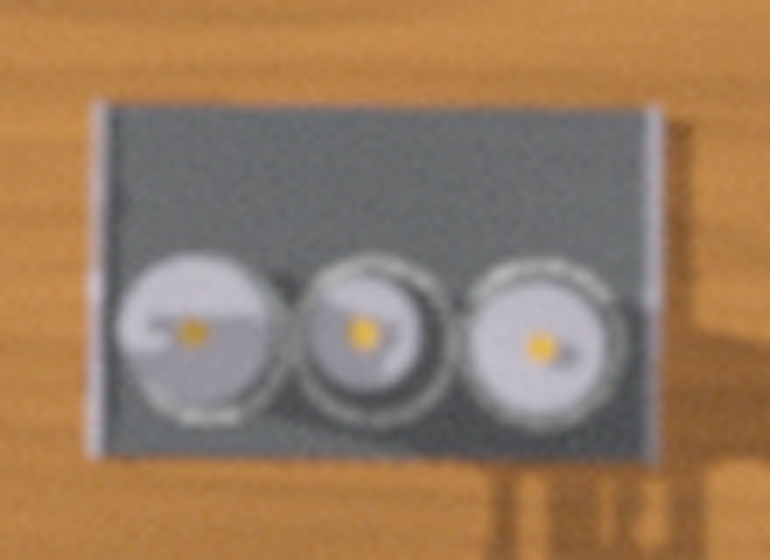

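View pics/c41.png

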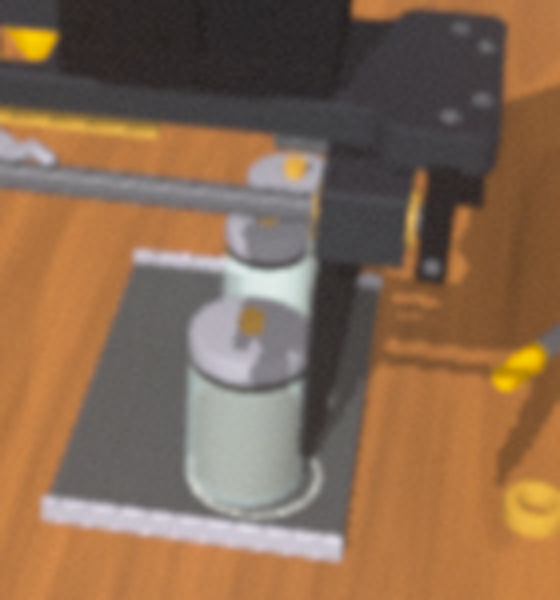

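View pics/t40.png

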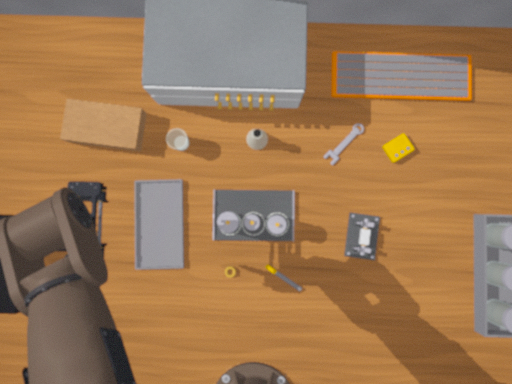

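```bash
python3 - <<'E'
from h import *
print(env.job_done())
E
```

```text
the job is handed in; nothing more can be done
None
```

I moved all three jars to the tray, pushed the filter into the holder's clips, put the jars back on the rack, and handed the job in at about 73 s. No verdict was reported.

- **Jars:** They were upright in the tray before I touched the filter. The last top and side views show each jar upright on its own spot, in the original order from +y to -y: squat, tall, middle. Comparing the lid stubs with the first pictures, each jar sits about 3 to 4 mm from its start, mostly toward +x. The limit is 15 mm.
- **Filter:** It is in both clips and centred. After release, the wrist, side and top pictures all show it in place. Its stem axis is about 33.5 mm up, worked out from the tool height when it stopped rather than measured directly; the allowed range is 30 to 37 mm.
- **Flask and arm:** The flask shows no movement in the top view. The arm had backed away and was touching nothing.

**Disagreements:**
- The cameras differed by up to about 7 mm in y on the jars, so I returned each jar to its recorded grasp pose instead.
- The wrist camera also showed the held filter about 5 mm off along its length. The side view showed it centred, so I went by that.
- The vertical force reading did not clearly show when a jar touched down, so I judged that from the tool no longer moving down.

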